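Gauge the bored blocks, sort them and lock the rejects away

ROBOT

A 6-joint arm with a two-finger parallel gripper is mounted at the origin on the work surface. World frame = base frame: x ahead of the robot, y to its left, z up, the work surface at z = 0. Lengths are in m, angles in rad, forces in N, time in s.
With the tool pointing down it reaches from about 0.25 to 0.775 m from the base axis. Payload 4 kg.
Tool frame: the origin (TCP) lies on the mounting face of the last link; the fingertips stand 199 mm ahead of it and the grasp point (between the pads) lies 180 mm ahead of it (manip.grasp_offset is the distance from the TCP to the grasp point, in m); z points along the fingers, y is the line along which they close (so a half turn about z gives the same grasp; the last joint's range is limited). The gripper opens to 94 mm and grips with 3 to 60 N. Pads are 16 mm wide; open, the fingers measure 119 mm over their backs; the gripper's body (75 mm by 177 mm) begins 78 mm behind the grasp point.
Start: joints at [1.11, 0.087, 1.371, -0, 1.684, -0.103], TCP at [0.193, 0.515, 0.405] pointing down, gripper open.
Joint ranges: [-3.1, 3.1], [-0.76, 2.03], [0.27, 2.55], [-1.08, 4.22], [0.17, 2.65], [-2.57, 2.57]. Speed limits (rad/s): [2.79, 2.79, 3.14, 3.14, 3.14, 3.14].

INTERFACE

Orientations are given as [roll, pitch, yaw] about the fixed x, y, z axes, in that order (R = Rz(yaw) Ry(pitch) Rx(roll)).
In Python, from rig import manip, imaging gives the robot as it stands.
- The arm moves only by the tool arm_command, never from a script. Its argument "deltas" is a list that holds one entry, the list of rows, each a list of 7 numbers: the opening, from -1 (shut) to 1 (fully open), then the shift along the world's x, y, z in units of 30 mm (1.0 is 30 mm), then the turn, a rotation vector about the world's x, y, z in rad. In form: [[[claw, dx, dy, dz, wx, wy, wz], ...]]. A call has 1 to 10 rows; each row shifts and turns the commanded pose from where the row before left it; what a row does not reach is not made up. A row lasts 1/8 s, in which the tool goes at most 62.5 mm and 10.7 degrees, less where a joint would pass 70% of its speed; a pose out of reach is approached as far as the arm can. A call is refused whole if a number of a shift passes 1 or a number of a turn 0.188, either way. A call with a gripper value outside its range is refused whole. The fingers move at their own pace and stop on an object; the grip force is fixed at half the most. Time passes only in rows, so rows that do not move let the fingers close. It gives the time, the measured TCP pose, the force, the opening and the grip force at its end, in the units of the state.
- manip.read_state(): the state, without advancing time (a new reading comes with each control period).
- imaging.snapshot(name): name is "scene" or "top" or "wrist"; returns (picture, depth): 384x512x3 uint8, red, green, blue; 384x512 float32, m along the optical axis (not along the pixel's ray), 0 where there is no reading.
- imaging.calibration(name): a dict with "mtx" (3x3 intrinsics, pixels), "k1" (the pictures are not rectified: a ray, as slopes to the right and down, at radius r is drawn at 1 + k1 r^2 times it, then the intrinsics apply), "origin" and "attitude" of the camera in the world; the wrist camera has in their place "mount" (4x4, takes a point from camera to tool coordinates, whose origin is the TCP and whose axes are the flange's). Camera axes: x right, y down, z forward; pixel columns grow to the right and rows downward; lengths in m; the calibration is good to about 2 mm. A picture is of the moment at which its call begins: read the wrist's pose just before it. calibration takes no time and is no camera call.
- manip.finish_job(): hands the job in; it is judged then, once.
The state is a dict: "time_s": time; "q": joint angles; "dq": joint speeds; "effort": joint torques, N m; "position": TCP position; "orientation": TCP orientation; "ft_force": force on the tool from outside, world axes, zero at the start; "wrist_torque": the same for the moment, N m; "opening": finger opening in m; "grip_force": force on a finger pad.
Only numpy, scipy, OpenCV 4.12 (cv2) and the standard library are available. Lean on these libraries where they do the work, as an engineer would, in place of code of your own. Each camera call takes 0.05 s, during which the arm holds its last target. There are 200 camera calls.

TASK

Check the bore of every block on the bench with the plug gauge, one after the other in the order of their tags blue, yellow, orange, black, purple (some may be missing), pushing the pin gently down until it passes right through to its collar or stops. Stand the blocks that pass on the glass plate and those that stop the gauge in the bay of the red reject box, all right way up, and put the gauge back upright in its blue stand. Only when all that is done, pull the box's sprung shutter out to its stop by the yellow wing and lock it: press the wing down, turn it a quarter turn clockwise and let go; leave the other things on the bench alone.

Things in the scene. Friction and masses are not known exactly. Their poses are not given: they have to be found in the camera images.
- blue_mid (a point): centre (half-way up) of the blue-tagged aluminium block, 50 mm along its x, 60 along its y, 45 tall, 0.3 kg; tag on the top edge at its +y end. Upright bore, 23 mm across, in its middle, mouth 22.5 mm above this point; in faulty blocks it narrows to 16 mm from 14 mm below the mouth (unseen in the dark bore). May be absent.
- yellow_mid (a point): centre (half-way up) of the yellow-tagged aluminium block, 50 mm along its x, 60 along its y, 45 tall, 0.3 kg; tag on the top edge at its +y end. Upright bore, 23 mm across, in its middle, mouth 22.5 mm above this point; in faulty blocks it narrows to 16 mm from 14 mm below the mouth (unseen in the dark bore). May be absent.
- orange_mid (a point): centre (half-way up) of the orange-tagged aluminium block, 50 mm along its x, 60 along its y, 45 tall, 0.3 kg; tag on the top edge at its +y end. Upright bore, 23 mm across, in its middle, mouth 22.5 mm above this point; in faulty blocks it narrows to 16 mm from 14 mm below the mouth (unseen in the dark bore). May be absent.
- black_mid (a point): centre (half-way up) of the black-tagged aluminium block, 50 mm along its x, 60 along its y, 45 tall, 0.3 kg; tag on the top edge at its +y end. Upright bore, 23 mm across, in its middle, mouth 22.5 mm above this point; in faulty blocks it narrows to 16 mm from 14 mm below the mouth (unseen in the dark bore). May be absent.
- purple_mid (a point): centre (half-way up) of the purple-tagged aluminium block, 50 mm along its x, 60 along its y, 45 tall, 0.3 kg; tag on the top edge at its +y end. Upright bore, 23 mm across, in its middle, mouth 22.5 mm above this point; in faulty blocks it narrows to 16 mm from 14 mm below the mouth (unseen in the dark bore). May be absent.
- gauge_grip (a point): centre of the plug gauge's green handle, 26 x 26 mm (faces along its x, y), 74 mm tall, z upright. 37 mm below this point a dark collar, 38 mm across, 6 mm thick; below it a steel pin, 20 mm across, 42 mm long, its last 6 mm tapering to 12 mm. 0.2 kg. It starts upright in the stand, pin in the hole, collar on the stand's top.
- gauge_tip (a point): centre of the lower end of the gauge's pin, 85 mm below the handle's centre; z runs up the gauge. In a sound bore the pin goes down until the collar lies on the block (tip 42 mm below the mouth); in a narrow bore it stops 16 to 18 mm below the mouth.
- stand: blue stand of the gauge, fixed, 70 x 70 x 50 mm tall, with an upright through hole of 30 mm diameter in its middle; origin at the centre of its underside, z up
- pass_plate: glass plate for sound blocks, pale green, fixed: 280 mm along its own x, 150 mm along its own y, 8 mm thick; origin at the centre of its underside, z up
- reject_box: red reject box, fixed: 290 mm along its own x, 170 mm along its own y, walls 64 mm tall, rails on them to 67 mm; origin at the centre of its underside, -x is its front (robot's side), z up. Its open bay lies in the front part; the rear part is a closed housing over which the steel shutter is parked (top of the shutter 62 mm above the table).
- bay_floor (a point): centre of the bay's floor, 6 mm above the table; the bay is 110 mm along the box's x and 154 mm along its y, and about 50 mm deep: room for two blocks side by side along y
- shutter (a joint): steel shutter plate of the reject box: 0 parked open, 0.145 m at its stop with the bay covered; it slides along the box's -x (towards the robot). A spring draws it back with about 2 to 5 N, so it runs open when let go unless the stud is locked.
- stud_press (a joint): how far the quarter-turn stud is pressed down: 0 up, 0.008 m fully down, sprung (5 N rising to 9 N). It can go down only when the shutter is within 3 mm of its stop. It rests at about 0.006 m when the cam has caught.
- stud (a joint): turn of the stud, clockwise seen from above: 0 free (wing across the box, along the box's y), 1.57 locked (wing along the box's x). It turns only while pressed down more than 6 mm; let go when turned, its cam catches and holds the stud down and the shutter shut.
- stud_grip (a point): grip point of the yellow wing of the stud, on the stud's axis at the front edge of the shutter, 98 mm above the table when up: the wing is 40 mm long (its own y), 12 mm thick (its own x) and 30 mm tall, from 76 to 106 mm above the table. The shutter is pulled by this wing.
- lens_mount: black round lens mount, 48 mm across, 44 mm tall, among the blocks; a bystander to be left alone; origin at the centre of its underside
- tape_roll: yellow tape roll, 90 mm across, 25 mm tall; a bystander to be left alone; origin at the centre of its underside
- steel_block: polished steel block 35 x 30 x 60 mm tall; a bystander to be left alone; origin at the centre of its underside
- steel_slab: polished steel slab 70 x 30 x 20 mm; a bystander to be left alone; origin at the centre of its underside
- solvent: white bottle, 56 mm across, 150 mm tall; a bystander to be left alone; origin at the centre of its underside
- dish: shallow white dish, 90 mm across; a bystander to be left alone; origin at the centre of its underside

How it is judged:
On the way, in this order (a step that is already met when the one before it is completed fails the run):
1. the gauge pin is in the bore of the blue block, passed right down (at least 36 mm) (x of gauge_tip in the frame of blue_mid between -0.006 and 0.006 m and y of gauge_tip in the frame of blue_mid between -0.006 and 0.006 m and z of gauge_tip in the frame of blue_mid below -0.0135 m), for 0.1 s.
2. the gauge pin is in the bore of the yellow block, as far as it will go (at least 13 mm; it stops at about 17) (x of gauge_tip in the frame of yellow_mid between -0.006 and 0.006 m and y of gauge_tip in the frame of yellow_mid between -0.006 and 0.006 m and z of gauge_tip in the frame of yellow_mid below 0.0095 m), for 0.1 s.
3. the gauge pin is in the bore of the orange block, passed right down (at least 36 mm) (x of gauge_tip in the frame of orange_mid between -0.006 and 0.006 m and y of gauge_tip in the frame of orange_mid between -0.006 and 0.006 m and z of gauge_tip in the frame of orange_mid below -0.0135 m), for 0.1 s.
4. the gauge pin is in the bore of the black block, as far as it will go (at least 13 mm; it stops at about 17) (x of gauge_tip in the frame of black_mid between -0.006 and 0.006 m and y of gauge_tip in the frame of black_mid between -0.006 and 0.006 m and z of gauge_tip in the frame of black_mid below 0.0095 m), for 0.1 s.
5. the gauge pin is in the bore of the purple block, passed right down (at least 36 mm) (x of gauge_tip in the frame of purple_mid between -0.006 and 0.006 m and y of gauge_tip in the frame of purple_mid between -0.006 and 0.006 m and z of gauge_tip in the frame of purple_mid below -0.0135 m), for 0.1 s.
6. all blocks sorted and the gauge in its stand, the shutter still open (x of blue_mid in the frame of pass_plate between -0.138 and 0.138 m and y of blue_mid in the frame of pass_plate between -0.073 and 0.073 m and z of blue_mid in the frame of pass_plate between 0.0245 and 0.0365 m and angle between each of blue_mid, yellow_mid, orange_mid, black_mid, purple_mid's own z axis and vertical below 0.12 rad and linear speed of each of block_blue, block_yellow, block_orange, block_black, block_purple below 0.02 m/s and x of yellow_mid in the frame of bay_floor between -0.056 and 0.056 m and y of yellow_mid in the frame of bay_floor between -0.078 and 0.078 m and z of yellow_mid in the frame of bay_floor between 0.0165 and 0.0285 m and x of orange_mid in the frame of pass_plate between -0.138 and 0.138 m and y of orange_mid in the frame of pass_plate between -0.073 and 0.073 m and z of orange_mid in the frame of pass_plate between 0.0245 and 0.0365 m and x of black_mid in the frame of bay_floor between -0.056 and 0.056 m and y of black_mid in the frame of bay_floor between -0.078 and 0.078 m and z of black_mid in the frame of bay_floor between 0.0165 and 0.0285 m and x of purple_mid in the frame of pass_plate between -0.138 and 0.138 m and y of purple_mid in the frame of pass_plate between -0.073 and 0.073 m and z of purple_mid in the frame of pass_plate between 0.0245 and 0.0365 m and x of gauge_tip in the frame of stand between -0.009 and 0.009 m and y of gauge_tip in the frame of stand between -0.009 and 0.009 m and z of gauge_tip in the frame of stand between 0 and 0.014 m and angle between gauge_tip's own z axis and vertical below 0.1 rad and value of joint shutter below 0.08 m), for 0.2 s.
7. the shutter pulled out to its stop, the stud not yet turned (value of joint shutter above 0.138 m and value of joint stud below 0.6 rad), for 0.1 s.
8. the stud pressed, turned a quarter turn and caught, the shutter at its stop (value of joint shutter above 0.138 m and value of joint stud above 1.35 rad and value of joint stud_press above 0.004 m), for 0.2 s.
At the end, for the whole second after the job is handed in: Sound blocks upright, centres over the glass plate; blocks that stop the gauge upright in the bay; gauge upright in its stand (within 9 mm of the axis, collar down); shutter within 7 mm of its stop; stud turned at least 1.35 rad and caught at least 4 mm down; all at rest (all of step 8 and x of blue_mid in the frame of pass_plate between -0.138 and 0.138 m and y of blue_mid in the frame of pass_plate between -0.073 and 0.073 m and z of blue_mid in the frame of pass_plate between 0.0245 and 0.0365 m and angle between each of blue_mid, yellow_mid, orange_mid, black_mid, purple_mid's own z axis and vertical below 0.12 rad and linear speed of each of block_blue, block_yellow, block_orange, block_black, block_purple below 0.02 m/s and x of yellow_mid in the frame of bay_floor between -0.056 and 0.056 m and y of yellow_mid in the frame of bay_floor between -0.078 and 0.078 m and z of yellow_mid in the frame of bay_floor between 0.0165 and 0.0285 m and x of orange_mid in the frame of pass_plate between -0.138 and 0.138 m and y of orange_mid in the frame of pass_plate between -0.073 and 0.073 m and z of orange_mid in the frame of pass_plate between 0.0245 and 0.0365 m and x of black_mid in the frame of bay_floor between -0.056 and 0.056 m and y of black_mid in the frame of bay_floor between -0.078 and 0.078 m and z of black_mid in the frame of bay_floor between 0.0165 and 0.0285 m and x of purple_mid in the frame of pass_plate between -0.138 and 0.138 m and y of purple_mid in the frame of pass_plate between -0.073 and 0.073 m and z of purple_mid in the frame of pass_plate between 0.0245 and 0.0365 m and x of gauge_tip in the frame of stand between -0.009 and 0.009 m and y of gauge_tip in the frame of stand between -0.009 and 0.009 m and z of gauge_tip in the frame of stand between 0 and 0.014 m and angle between gauge_tip's own z axis and vertical below 0.1 rad); the robot touches nothing.
It fails at once if a bystander is shifted more than 30 mm (distance of any of lens_mount, tape_roll, steel_block, steel_slab, solvent, dish from where it was at the start of the episode above 0.03 m).
Of block_blue, block_yellow, block_orange, block_black, block_purple only 3 to 5 are there at a start; the rules pass over those that are not, and their reading is None.
At some moment in a run one of block_blue, block_yellow, block_orange, block_black, block_purple may be knocked a few centimetres aside while the robot is not near it.
It also fails if it takes over 208 s, if anything falls off the work surface, if the arm or the gripper's body presses on something with over 40 N, if the wrist force passes 120 N, or if a joint passes its speed limit or range.

## Working session

There is one attempt and no reset: what is moved stays moved. The work goes in short steps, Python scripts to look and compute and a tool call to move; the robot and the scene stay as the last step left them, time stands still between calls to the robot, and variables do not carry over. Pictures are saved under pics/ and viewed, at most 14 in all, crops included, and the job is handed in when it is done.

Besides the shell and the picture viewer there is one more tool, called as name(argument=value, ...), one argument or row to a line, values as JSON. arm_command: Moves the arm, as the interface text tells. Its arguments: {"type":"object","properties":{"deltas":{"type":"array","items":{"type":"array","items":{"type":"array","items":{"type":"number"}}}}},"required":["deltas"]}

```bash
ls; mkdir -p pics; cat > h.py <<'E'
import numpy as np, cv2
from scipy.spatial.transform import Rotation as R
from rig import manip, imaging
def snap(name,fn=None):
    st=manip.read_state(); p,d=imaging.snapshot(name); c=imaging.calibration(name)
    if name=="wrist":
        T=np.eye(4);T[:3,:3]=R.from_euler('xyz',st['orientation']).as_matrix();T[:3,3]=st['position']
        M=T@np.array(c['mount'])
    else:
        M=np.eye(4);a=np.array(c['attitude']);M[:3,:3]=a if a.shape==(3,3) else R.from_euler('xyz',a).as_matrix();M[:3,3]=c['origin']
    if fn: cv2.imwrite('pics/'+fn,p[:,:,::-1])
    np.savez('last_'+name,p=p,d=d,M=M,K=np.array(c['mtx']),k1=c['k1'])
    return p,d,M,np.array(c['mtx']),c['k1']
def load(name):
    z=np.load('last_'+name+'.npz'); return z['p'],z['d'],z['M'],z['K'],float(z['k1'])
def ray(uv,K,k1):
    uv=np.atleast_2d(np.asarray(uv,float)); return cv2.undistortPoints(uv[:,None],K,np.array([k1,0,0,0,0.]))[:,0]
def at_z(uv,S,z):
    _,_,M,K,k1=S; r=ray(uv,K,k1); D=np.c_[r,np.ones(len(r))]@M[:3,:3].T
    return M[:3,3]+D*((z-M[2,3])/D[:,2])[:,None]
def cloud(S):
    p,d,M,K,k1=S; v,u=np.mgrid[:384,:512]; r=ray(np.c_[u.ravel(),v.ravel()],K,k1)
    P=np.c_[r,np.ones(len(r))]*d.ravel()[:,None]; P=P@M[:3,:3].T+M[:3,3]; P[d.ravel()==0]=np.nan
    return P.reshape(384,512,3)
def proj(P,S):
    _,_,M,K,k1=S; q=(np.atleast_2d(P)-M[:3,3])@M[:3,:3]
    return cv2.projectPoints(q[:,None],np.zeros(3),np.zeros(3),K,np.array([k1,0,0,0,0.]))[0][:,0]
E
python3 - <<'E'
from h import *
print(manip.read_state())
for n in("top","scene"):
    S=snap(n,n+'0.png'); print(n,S[2],S[3],S[4])
print(imaging.calibration("wrist"))
E
```

```text
pics
{'time_s': 0.0, 'q': array([ 1.10989249e+00,  8.79460272e-02,  1.37220043e+00,  1.12966951e-05,
        1.68360897e+00, -1.03091144e-01]), 'dq': array([ 4.79748831e-05, -4.28012941e-04,  1.35125092e-03, -2.04897074e-03,
        1.75802889e-03,  9.12685272e-04]), 'effort': array([-1.01247748e-03, -3.40198588e+01, -3.02425110e+01,  7.17206905e-02,
        3.34200100e-02, -1.81768596e-04]), 'position': array([0.19257496, 0.51507052, 0.40353593]), 'orientation': array([-3.13944252e+00, -2.33735565e-04,  2.78378097e+00]), 'ft_force': array([ 0.24209036,  0.98206775, -0.08277634]), 'wrist_torque': array([ 0.04334393, -0.01273881,  0.00345339]), 'grip_force': 0.0, 'opening': 0.09427872022138648}
top [[-0.00908681 -0.98067374  0.19543909  0.42599794]
 [-0.99986571  0.00624509 -0.01515146  0.0142927 ]
 [ 0.01363811 -0.19555052 -0.98059879  0.89913469]
 [ 0.          0.          0.          1.        ]] [[404.78078951   0.         253.16637568]
 [  0.         404.78078951 192.51417431]
 [  0.           0.           1.        ]] 0.000347715066867246
scene [[-0.5503061   0.66672153 -0.50263
[... 160 characters left out ...]
        ]] [[492.77761625   0.         244.13135299]
 [  0.         492.77761625 191.61777524]
 [  0.           0.           1.        ]] 0.03421961633041784
{'mtx': array([[294.60629187,   0.        , 252.6514027 ],
       [  0.        , 294.60629187, 196.32080956],
       [  0.        ,   0.        ,   1.        ]]), 'k1': 0.0006803272074888295, 'mount': array([[ 2.30096177e-05, -9.64027132e-01, -2.65803853e-01,
         7.79599471e-02],
       [ 9.99999485e-01,  2.91840466e-04, -9.71891559e-04,
        -1.32148791e-03],
       [ 1.01450215e-03, -2.65803694e-01,  9.64026642e-01,
         1.92880263e-02],
       [ 0.00000000e+00,  0.00000000e+00,  0.00000000e+00,
         1.00000000e+00]])}
```

```bash
python3 -c "
import cv2
for n in('top','scene'):
    i=cv2.imread('pics/%s0.png'%n); cv2.imwrite('pics/%s0b.png'%n,cv2.resize(i,(800,600),interpolation=cv2.INTER_CUBIC))"
```

```text
(no output)
```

View pics/top0b.png

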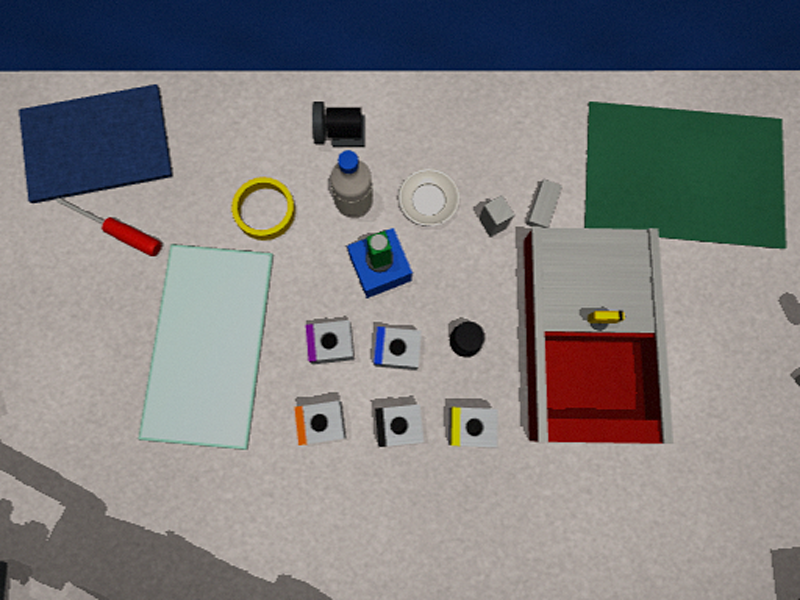

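View pics/scene0b.png

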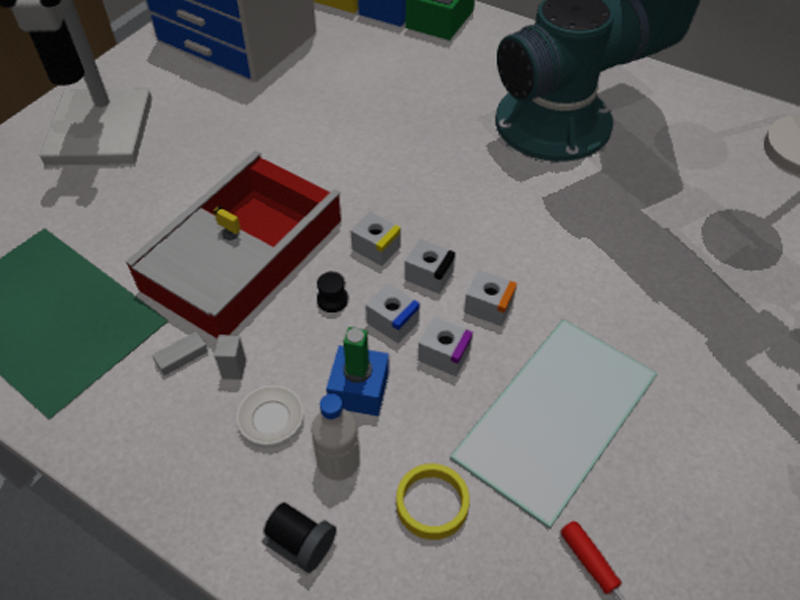

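Both views show all five blocks. In the 800x600 top view the bores are at purple (329,341), blue (397,347), orange (319,423), black (399,425) and yellow (474,427). The lens mount is at (467,338), the gauge in its stand at (380,255), the plate on the left and the box on the right with the wing at (607,316). The next step is to measure them.

```bash
cat > meas.py <<'E'
from h import *
def blocks(S,seeds=None):
    """block tops: rect from height cloud; bore centre from dark pixels"""
    p=S[0]; C=cloud(S); Z=C[...,2]; g=p.max(2)
    out=[]
    m=((Z>0.035)&(Z<0.056)&(C[...,0]>0.2)&(C[...,0]<0.75)).astype(np.uint8)
    n,l,st,ce=cv2.connectedComponentsWithStats(m)
    for i in range(1,n):
        if st[i,4]<250: continue
        k=l==i; q=C[k]; xy=q[:,:2].astype(np.float32)
        r=cv2.minAreaRect(xy); out.append((st[i,4],np.median(q[:,2]),r,ce[i],np.median(p[k],0)))
    return out
E
python3 - <<'E'
from meas import *
np.set_printoptions(precision=4,suppress=True)
for n in("top","scene"):
    S=load(n); print(n)
    for b in blocks(S): print(b[0],np.round(b[1],4),np.round(b[2][0],4),np.round(b[2][1],4),np.round(b[2][2],1),b[3].round(),b[4])
S=load("top"); f=1.5625
for nm,u in dict(purple=(329,341),blue=(397,347),orange=(319,423),black=(399,425),yellow=(474,427)).items(): print(nm,at_z(np.array(u)/f,S,.045))
print('table z',np.nanmedian(cloud(S)[300:330,250:300,2]))
print('gauge top',at_z(np.array((379,239))/f,S,.130), cloud(S)[int(239/f),int(379/f)])
print('plate',at_z(np.array([(172,245),(272,254),(247,448),(139,438)])/f,S,.008))
print('stand',at_z(np.array([(347,244),(393,230),(411,274),(368,296)])/f,S,.05))
print('box',at_z(np.array([(531,229),(660,229),(666,442),(540,441)])/f,S,.067))
print('wing',at_z(np.array([(590,316),(624,315)])/f,S,.106),cloud(S)[int(316/f),int(600/f)])
print('bay',at_z(np.array([(545,408),(660,418)])/f,S,.006))
E
```

```text
top
727 0.0511 [0.6548 0.0229] [0.0712 0.0701] 21.7 [243. 169.] [ 22.  73. 170.]
304 0.0453 [ 0.5512 -0.186 ] [0.0017 0.2895] 88.7 [341. 216.] [35.   3.   2.5]
611 0.0463 [0.5424 0.0922] [0.0501 0.06  ] 6.1 [210. 218.] [163. 164. 165.]
300 0.045 [ 0.5468 -0.0994] [0.0408 0.039 ] 89.9 [300. 215.] [24. 23. 24.]
600 0.0461 [ 0.5333 -0.0009] [0.0599 0.0504] 84.3 [254. 222.] [166.  168.  170.5]
337 0.0462 [ 0.5231 -0.3006] [0.1849 0.0913] 49.8 [406. 233.] [35.  3.  2.]
644 0.0463 [0.4331 0.1042] [0.0498 0.0603] 7.8 [204. 270.] [168. 168. 169.]
631 0.0463 [ 0.4287 -0.0018] [0.05 0.06] 5.0 [255. 272.] [168. 169. 170.]
651 0.0462 [ 0.4256 -0.1018] [0.0614 0.0489] 89.2 [303. 273.] [170. 171. 168.]
scene
351 0.0442 [ 0.2074 -0.6563] [0.0147 0.2508] 0.0 [128.  28.] [ 8. 27. 63.]
678 0.0515 [ 0.443 -0.301] [0.1062 0.1957] 35.8 [172. 119.] [53.  9.  7.]
794 0.0457 [ 0.5888 -0.2091] [0.147  0.3355] 57.9 [157. 175.] [47.  7.  6.]
438 0.0446 [ 0.4271 -0.1001] [0.0628 0.056 ] 85.4 [240. 148.] [133. 134. 126.]
483 0.0445 [ 0.429  -0.0006] [0.054  0.0619] 4.7 [275. 165.] [127. 128. 132.]
512 0.0446 [0.
[... 324 characters left out ...]
]]
blue [[ 0.5323 -0.0003  0.045 ]]
orange [[0.4319 0.104  0.045 ]]
black [[ 0.4284 -0.0019  0.045 ]]
yellow [[ 0.4249 -0.1014  0.045 ]]
table z 0.0013512185339631944
gauge top [[0.6591 0.0226 0.13  ]] [0.6598 0.0237 0.1341]
plate [[0.6885 0.3251 0.008 ]
 [0.6742 0.1796 0.008 ]
 [0.3995 0.2058 0.008 ]
 [0.4142 0.3537 0.008 ]]
stand [[ 0.6763  0.0681  0.05  ]
 [ 0.6964  0.0039  0.05  ]
 [ 0.6328 -0.0205  0.05  ]
 [ 0.6022  0.0389  0.05  ]]
box [[ 0.6915 -0.186   0.067 ]
 [ 0.6906 -0.3647  0.067 ]
 [ 0.4036 -0.3462  0.067 ]
 [ 0.4064 -0.183   0.067 ]]
wing [[ 0.5627 -0.2463  0.106 ]
 [ 0.5637 -0.2901  0.106 ]] [ 0.5627 -0.2585  0.1081]
bay [[ 0.4499 -0.2069  0.006 ]
 [ 0.4348 -0.3673  0.006 ]]
```

```bash
python3 -c "
import cv2
i=cv2.imread('pics/top0.png')
a=cv2.resize(i[140:290,180:325],(580,600),interpolation=cv2.INTER_CUBIC); cv2.imwrite('pics/c1.png',a)
a=cv2.resize(i[140:290,320:440],(480,600),interpolation=cv2.INTER_CUBIC); cv2.imwrite('pics/c2.png',a)"
```

```text
(no output)
```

View pics/c1.png

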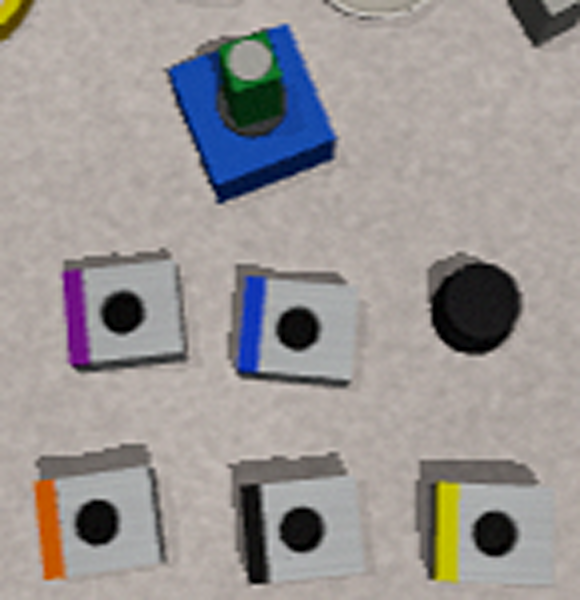

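View pics/c2.png

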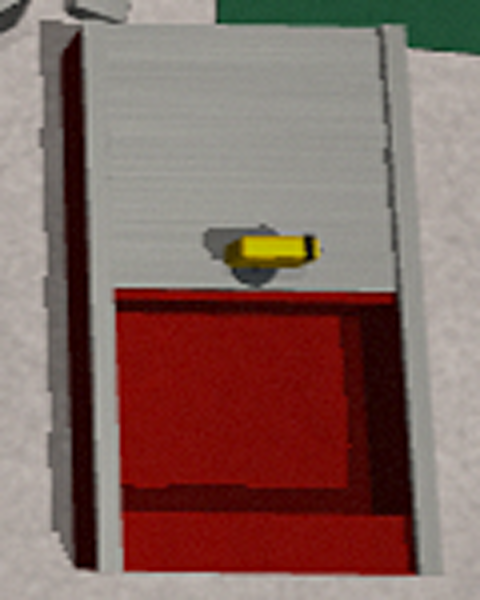

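Measured positions agree between cameras to about 1–2 mm and match the known sizes and heights. Now I'll move above the gauge.

arm_command(
  deltas=[
    [[1,0.9,-0.96,0,0,0,0.178],[1,0.9,-0.96,0,0,0,0.178],[1,0.9,-0.96,0,0,0,0.178],[1,0.9,-0.96,0,0,0,0],[1,0.9,-0.96,0,0,0,0],[1,0.9,-0.96,0,0,0,0],[1,0.9,-0.96,0,0,0,0],[1,0.9,-0.96,0,0,0,0],[1,0.9,-0.96,0,0,0,0],[1,0.9,-0.96,0,0,0,0]],
  ],
)

```text
time_s: 1.35
position: [0.4633, 0.2261, 0.4041]
orientation: [3.142, -0.001, -2.965]
ft_force: [-0.1, -0.3, 0.3]
opening: 0.094
grip_force: 0.0
```

arm_command(
  deltas=[
    [[1,0.9,-0.96,0,0,0,0],[1,0.9,-0.96,0,0,0,0],[1,0.9,-0.96,0,0,0,0],[1,0.9,-0.96,0,0,0,0],[1,0.9,-0.96,0,0,0,0],[1,0.9,-0.96,0,0,0,0],[1,0.9,-0.96,0,0,0,0],[1,0,0,0,0,0,0],[1,0,0,0,0,0,0]],
  ],
)

```text
time_s: 2.48
position: [0.6514, 0.0258, 0.404]
orientation: [3.141, -0.001, -2.965]
ft_force: [-0.4, 0.4, 0.2]
opening: 0.094
grip_force: 0.0
```

```bash
python3 - <<'E'
from meas import *
np.set_printoptions(precision=4,suppress=True)
s=manip.read_state(); print(s['position'],s['orientation'],s['q'],s['ft_force'])
S=snap("wrist","w1.png"); C=cloud(S); Z=C[...,2]
def rect(lo,hi,nm,S=S):
    m=((Z>lo)&(Z<hi)).astype(np.uint8); n,l,st,ce=cv2.connectedComponentsWithStats(m)
    for i in range(1,n):
        if st[i,4]>80: q=C[l==i]; r=cv2.minAreaRect(q[:,:2].astype(np.float32)); print(nm,st[i,4],np.median(q[:,2]),np.round(r[0],4),np.round(r[1],4),round(r[2],1),ce[i].round())
rect(.122,.138,'handle');rect(.045,.058,'stand')
rect(.036,.049,'blk')
E
```

```text
[0.6514 0.0258 0.404 ] [ 3.1406 -0.0015 -2.9653] [-0.0474  0.3181  1.1002  0.0006  1.7249 -1.7944] [-0.4091  0.4262  0.2109]
handle 826 0.13158841661146217 [0.6543 0.0218] [0.0265 0.0259] 19.0 [248. 206.]
handle 117 0.12619655374702837 [0.749 0.058] [0.0087 0.0205] 14.9 [268. 300.]
stand 1405 0.05174547964680071 [ 0.5955 -0.1884] [0.0028 0.2007] 88.7 [67. 93.]
stand 840 0.04593318548357764 [0.4498 0.105 ] [0.0159 0.0604] 7.6 [366.   8.]
stand 219 0.05687073173002327 [ 0.5471 -0.229 ] [0.0473 0.0046] 88.8 [24. 45.]
stand 2085 0.04598231970218247 [ 0.5327 -0.0022] [0.06   0.0501] 84.4 [247.  73.]
stand 394 0.04552506324576178 [ 0.5474 -0.1025] [0.039  0.0336] 18.4 [152.  71.]
stand 1886 0.04591260554353155 [0.542  0.0909] [0.0499 0.0604] 6.0 [330.  98.]
stand 2483 0.05076182788513639 [0.6545 0.0217] [0.0707 0.0701] 21.6 [250. 181.]
stand 197 0.05150542132662844 [ 0.7115 -0.1394] [0.0416 0.0199] 63.6 [111. 212.]
stand 195 0.05169515792083351 [0.7402 0.0547] [0.0218 0.0549] 17.2 [264. 254.]
stand 598 0.051314717674257604 [0.8696 0.0735] [0.0308 0.0505] 1.2 [261. 344.]
stand 184 0.05430538309191743 [0.8686 0.1102] [0.0142 0.0451] 89.0 [286. 345.]
blk 1316 0.042606208136543505 [ 0.5938 -0.1884] [0.0027 0.2035] 88.5 [72. 92.]
blk 1165 0.04562716753152446 [0.4499 0.1052] [0.016  0.0608] 7.8 [364.   9.]
blk 2482 0.04579699209310667 [ 0.5327 -0.0022] [0.0602 0.0501] 84.4 [247.  73.]
blk 1311 0.0447440026152387 [ 0.5468 -0.0999] [0.041  0.0407] 6.2 [155.  71.]
blk 2393 0.04569250555935245 [0.542  0.0909] [0.05   0.0606] 5.9 [329.  98.]
blk 83 0.04255004471417739 [0.6222 0.0091] [0.0013 0.0678] 21.8 [243. 157.]
blk 186 0.04268391278823963 [ 0.7114 -0.141 ] [0.0438 0.0214] 67.7 [114. 210.]
blk 181 0.04286714220026194 [0.7395 0.0575] [0.022  0.0548] 8.2 [264. 251.]
blk 102 0.04666431887754491 [0.8678 0.0982] [0.0492 0.0253] 38.3 [277. 343.]
```

View pics/w1.png

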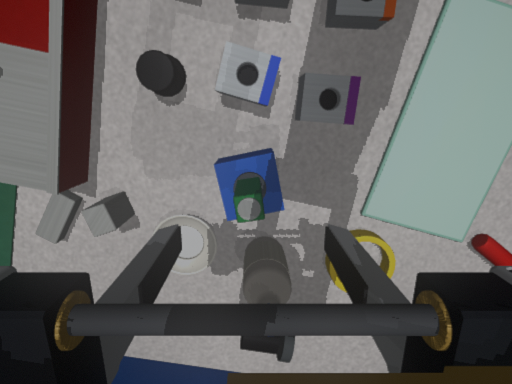

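The wrist view shows the handle (248,206) nearly square to the fingers, with the stand around it and the blue (247,73) and purple (329,98) blocks. I'll descend and grip.

arm_command(
  deltas=[
    [[1,0.1,-0.13,-0.7,0,0,0],[1,0,0,-1,0,0,0],[1,0,0,-1,0,0,0],[1,0,0,-0.8,0,0,0],[1,0,0,-0.5,0,0,0],[1,0,0,-0.2,0,0,0],[1,0,0,0,0,0,0],[-1,0,0,0,0,0,0],[-1,0,0,0,0,0,0],[-1,0,0,0,0,0,0]],
  ],
)

```text
time_s: 3.78
position: [0.6547, 0.0216, 0.2793]
orientation: [-3.141, 0.001, -2.965]
ft_force: [-0.7, -0.4, -0.5]
opening: 0.0674
grip_force: 0.0
```

arm_command(
  deltas=[
    [[-1,0,0,0,0,0,0],[-1,0,0,0,0,0,0],[-1,0,0,0,0,0,0]],
  ],
)

```text
time_s: 4.15
position: [0.6546, 0.0216, 0.2786]
orientation: [3.141, -0.0, -2.965]
ft_force: [0.6, -0.5, 0.4]
opening: 0.0373
grip_force: 0.0
```

arm_command(
  deltas=[
    [[-1,0,0,0,0,0,0],[-1,0,0,0,0,0,0],[-1,0,0,0,0,0,0],[-1,0,0,0,0,0,0],[-1,0,0,0.5,0,0,0],[-1,0,0,1,0,0,0],[-1,0,0,1,0,0,0]],
  ],
)

```text
time_s: 5.03
position: [0.6545, 0.0214, 0.3548]
orientation: [-3.141, -0.001, -2.966]
ft_force: [0.7, 0.7, -1.8]
opening: 0.0271
grip_force: 28.1
```

```bash
python3 - <<'E'
from meas import *
np.set_printoptions(precision=4,suppress=True)
s=manip.read_state(); print(s['position'],s['orientation'],s['ft_force'],s['opening'],s['grip_force'])
S=snap("top","t1.png")
for b in blocks(S): print(b[0],np.round(b[1],4),np.round(b[2][0],4),np.round(b[2][1],4),np.round(b[2][2],1))
E
```

```text
[0.6545 0.0214 0.3548] [-3.1412 -0.0007 -2.9657] [ 0.7328  0.6573 -1.7759] 0.027052795476206527 28.12097214628011
292 0.0454 [ 0.5512 -0.1861] [0.0021 0.2896] 88.7
678 0.0509 [0.6544 0.0228] [0.0697 0.0704] 21.5
303 0.0451 [ 0.5467 -0.0997] [0.0393 0.0413] 3.1
345 0.0466 [ 0.5247 -0.2996] [0.1853 0.0878] 51.8
649 0.0462 [ 0.4256 -0.1016] [0.061  0.0493] 88.4
```

arm_command(
  deltas=[
    [[-1,-0.6,-0.12,0,0,0,0],[-1,-1,-0.2,0,0,0,0],[-1,-1,-0.2,0,0,0,0],[-1,-1,-0.2,0,0,0,0],[-1,-0.46,-0.07,-0.4,0,0,0],[-1,0,0,-0.6,0,0,0],[-1,0,0,-0.3,0,0,0],[-1,0,0,-0.2,0,0,0],[-1,0,0,-0.15,0,0,0],[-1,0,0,0,0,0,0]],
  ],
)

```text
time_s: 6.32
position: [0.5331, -0.002, 0.3039]
orientation: [3.141, -0.001, -2.965]
ft_force: [-0.4, -0.9, -2.5]
opening: 0.0272
grip_force: 28.1
```

arm_command(
  deltas=[
    [[-1,0,0,-0.2,0,0,0],[-1,0,0,-0.2,0,0,0],[-1,0,0,-0.2,0,0,0],[-1,0,0,-0.2,0,0,0],[-1,0,0,-0.12,0,0,0],[-1,0,0,0,0,0,0],[-1,0,0,0,0,0,0]],
  ],
)

```text
time_s: 7.2
position: [0.5329, -0.0021, 0.2769]
orientation: [-3.142, 0.001, -2.965]
ft_force: [-0.4, -0.5, -2.3]
opening: 0.0275
grip_force: 28.1
```

arm_command(
  deltas=[
    [[-1,0,0,0.5,0,0,0],[-1,0,0,1,0,0,0],[-1,0,0,1,0,0,0],[-1,-0.3,-0.4,0,0,0,0],[-1,-0.7,-0.7,0,0,0,0],[-1,0,0,0,0,0,0],[-1,0,0,0,0,0,0]],
  ],
)

```text
time_s: 8.07
position: [0.5025, -0.0353, 0.3509]
orientation: [3.141, -0.001, -2.966]
ft_force: [0.5, 0.3, -2.0]
opening: 0.0275
grip_force: 28.1
```

```bash
cat >> meas.py <<'E'
def rep(name,fn=None,zlo=.036,zhi=.056):
    S=snap(name,fn); s=manip.read_state(); print(name,s['time_s'],np.round(s['position'],4),np.round(s['ft_force'],1))
    C=cloud(S); Z=C[...,2]; hsv=cv2.cvtColor(S[0],cv2.COLOR_RGB2HSV)
    m=((Z>zlo)&(Z<zhi)).astype(np.uint8); n,l,st,ce=cv2.connectedComponentsWithStats(m)
    for i in range(1,n):
        if st[i,4]<250: continue
        k=l==i; q=C[k]; r=cv2.minAreaRect(q[:,:2].astype(np.float32))
        if sorted(r[1])[0]<.03 or sorted(r[1])[1]>.09: continue
        h=hsv[k]; sat=h[(h[:,1]>120)&(h[:,2]>40)]
        a=r[2] if r[1][0]<r[1][1] else r[2]-90
        e=st[i]; edge=e[0]==0 or e[1]==0 or e[0]+e[2]>=512 or e[1]+e[3]>=384
        print(st[i,4],'c',np.round(r[0],4),'s',np.round(r[1],4),'yaw',round(a,1),'hue',np.median(sat[:,0]) if len(sat)>15 else None,'px',ce[i].round(),'EDGE' if edge else '')
E
python3 -c "
from meas import *
rep('wrist','w2.png'); rep('scene')"
```

```text
wrist 8.125 [ 0.5027 -0.0351  0.351 ] [ 0.2  0.4 -2. ]
3260 c [ 0.4249 -0.1032] s [0.0604 0.0501] yaw -2.8 hue 30.0 px [196. 104.] 
3055 c [ 0.4281 -0.003 ] s [0.0502 0.0604] yaw 5.2 hue None px [301. 126.] 
3142 c [0.4325 0.1028] s [0.0502 0.0615] yaw 7.9 hue 10.0 px [405. 151.] 
954 c [0.515  0.0088] s [0.0714 0.0337] yaw -40.1 hue 115.0 px [294. 219.] 
1248 c [ 0.5462 -0.1005] s [0.0409 0.0409] yaw 5.0 hue None px [185. 224.] 
2478 c [0.5417 0.0908] s [0.0511 0.0612] yaw 5.9 hue 143.0 px [363. 249.] 
965 c [0.6744 0.0162] s [0.0379 0.0454] yaw 20.5 hue 111.0 px [271. 348.] 
scene 8.175 [ 0.5029 -0.0349  0.3511] [-0.4  0.3 -2.8]
467 c [ 0.4298 -0.0009] s [0.0532 0.062 ] yaw 6.1 hue None px [275. 165.] 
505 c [0.4333 0.1048] s [0.0552 0.0608] yaw 8.2 hue 14.0 px [314. 186.] 
525 c [5.336e-01 2.000e-04] s [0.0617 0.0526] yaw -5.3 hue 113.0 px [251. 195.] 
556 c [0.5424 0.0931] s [0.0534 0.0604] yaw 5.8 hue 145.0 px [285. 217.] 
1015 c [0.6557 0.024 ] s [0.0732 0.0713] yaw -68.5 hue 109.0 px [229. 239.] 
853 c [0.8711 0.0849] s [0.0719 0.058 ] yaw -0.9 hue None px [188. 340.]
```

arm_command(
  deltas=[
    [[-1,-0.6,-0.5,0,0,0,0],[-1,-1,-0.9,0,0,0,0],[-1,-0.8,-0.7,0,0,0,0],[-1,-0.2,-0.17,-0.3,0,0,0],[-1,0,0,-0.5,0,0,0],[-1,0,0,-0.4,0,0,0],[-1,0,0,-0.2,0,0,0],[-1,0,0,-0.15,0,0,0],[-1,0,0,0,0,0,0]],
  ],
)

```text
time_s: 9.3
position: [0.425, -0.1029, 0.3048]
orientation: [3.141, -0.001, -2.965]
ft_force: [0.2, 0.3, -1.4]
opening: 0.0272
grip_force: 28.1
```

arm_command(
  deltas=[
    [[-1,0,0,-0.05,0,0,0],[-1,0,0,-0.05,0,0,0],[-1,0,0,-0.05,0,0,0],[-1,0,0,-0.05,0,0,0],[-1,0,0,0,0,0,0]],
  ],
)

```text
time_s: 9.93
position: [0.4249, -0.103, 0.2992]
orientation: [3.141, 0.0, -2.965]
ft_force: [-0.1, -0.0, -1.6]
opening: 0.0274
grip_force: 28.1
```

arm_command(
  deltas=[
    [[-1,0,0,-0.05,0,0,0],[-1,0,0,-0.05,0,0,0],[-1,0,0,0,0,0,0]],
  ],
)

```text
time_s: 10.3
position: [0.425, -0.1028, 0.2976]
orientation: [3.141, 0.002, -2.965]
ft_force: [-2.1, 2.7, 5.8]
opening: 0.0257
grip_force: 30.0
```

arm_command(
  deltas=[
    [[-1,0,0,0.5,0,0,0],[-1,0,0,1,0,0,0],[-1,0,0.3,0.5,0,0,0],[-1,0.05,0.9,0,0,0,0],[-1,0.05,1,0,0,0,0],[-1,0.05,1,0,0,0,0],[-1,0.05,1,0,0,0,0],[-1,0.05,0.6,0,0,0,0],[-1,0,0.2,0,0,0,0],[-1,0,0,0,0,0,0]],
  ],
)

```text
time_s: 11.55
position: [0.4322, 0.047, 0.356]
orientation: [-3.141, -0.0, -2.965]
ft_force: [0.2, -0.1, -1.0]
opening: 0.026
grip_force: 30.0
```

```bash
python3 -c "
from meas import *
rep('wrist','w3.png'); rep('scene')"
```

```text
wrist 11.6 [0.4322 0.0466 0.356 ] [-0.6  0.4 -2.5]
2999 c [ 0.425  -0.1033] s [0.0613 0.0507] yaw -2.8 hue 26.0 px [108. 161.] 
2638 c [ 0.428  -0.0032] s [0.0506 0.0604] yaw 4.9 hue None px [206. 181.] 
2529 c [0.4325 0.1028] s [0.0508 0.0603] yaw 7.9 hue 9.0 px [307. 203.] 
709 c [ 0.5206 -0.014 ] s [0.034  0.0306] yaw -5.6 hue None px [183. 258.] 
1128 c [ 0.5458 -0.1003] s [0.0409 0.0411] yaw 24.5 hue None px [106. 268.] 
scene 11.65 [0.4323 0.0464 0.356 ] [-0.   0.6 -1.7]
429 c [ 0.4259 -0.1016] s [0.0635 0.0532] yaw -2.9 hue 27.0 px [240. 147.] 
465 c [ 0.4284 -0.0011] s [0.0543 0.0619] yaw 5.6 hue None px [275. 165.] 
503 c [0.434  0.1048] s [0.0537 0.0604] yaw 7.4 hue 12.0 px [314. 185.] 
527 c [ 5.333e-01 -3.000e-04] s [0.0631 0.0532] yaw -5.7 hue 113.0 px [251. 195.] 
565 c [0.5433 0.0934] s [0.0528 0.0615] yaw 4.0 hue 144.0 px [285. 217.] 
1009 c [0.6554 0.0239] s [0.0742 0.0708] yaw -68.9 hue 109.0 px [229. 239.] 
860 c [0.8718 0.0845] s [0.0579 0.0726] yaw 0.4 hue None px [189. 340.]
```

arm_command(
  deltas=[
    [[-1,0,0.7,0,0,0,0],[-1,0,0.9,0,0,0,0],[-1,0,0.27,-0.3,0,0,0],[-1,0,0,-0.6,0,0,0],[-1,0,0,-0.5,0,0,0],[-1,0,0,-0.2,0,0,0],[-1,0,0,-0.13,0,0,0],[-1,0,0,0,0,0,0]],
  ],
)

```text
time_s: 12.65
position: [0.4323, 0.1027, 0.3039]
orientation: [-3.141, -0.001, -2.966]
ft_force: [0.1, 0.3, -1.4]
opening: 0.0256
grip_force: 30.0
```

arm_command(
  deltas=[
    [[-1,0,0,-0.13,0,0,0],[-1,0,0,-0.13,0,0,0],[-1,0,0,-0.12,0,0,0],[-1,0,0,0,0,0,0]],
  ],
)

```text
time_s: 13.15
position: [0.4322, 0.103, 0.2923]
orientation: [3.141, -0.001, -2.965]
ft_force: [0.1, 0.1, -2.4]
opening: 0.026
grip_force: 30.0
```

arm_command(
  deltas=[
    [[-1,0,0,-0.2,0,0,0],[-1,0,0,-0.2,0,0,0],[-1,0,0,-0.16,0,0,0],[-1,0,0,0,0,0,0],[-1,0,0,0,0,0,0]],
  ],
)

```text
time_s: 13.78
position: [0.4324, 0.103, 0.2761]
orientation: [3.142, 0.0, -2.965]
ft_force: [0.4, -0.0, -1.9]
opening: 0.0256
grip_force: 30.0
```

arm_command(
  deltas=[
    [[-1,0,0,0.6,0,0,0],[-1,0,0,1,0,0,0],[-1,0,0,1,0,0,0],[-1,0,-0.6,0,0,0,0],[-1,-0.14,-0.9,0,0,0,0],[-1,0,-0.5,0,0,0,0],[-1,0,0,0,0,0,0]],
  ],
)

```text
time_s: 14.65
position: [0.4282, 0.0424, 0.3541]
orientation: [3.141, 0.0, -2.967]
ft_force: [0.1, -0.8, -1.9]
opening: 0.0261
grip_force: 30.0
```

```bash
python3 -c "
from meas import *
rep('wrist','w4.png')"
```

```text
wrist 14.7 [0.4282 0.0429 0.354 ] [ 0.3 -0.5 -2.6]
2986 c [ 0.4249 -0.1033] s [0.0609 0.0507] yaw -2.7 hue 26.0 px [111. 166.] 
2589 c [ 0.428  -0.0032] s [0.0506 0.0603] yaw 5.2 hue None px [209. 186.] 
2541 c [0.4317 0.1025] s [0.0505 0.0607] yaw 8.1 hue 9.0 px [311. 206.] 
1083 c [ 0.5452 -0.1019] s [0.038  0.0417] yaw 62.1 hue None px [108. 273.] 
627 c [0.6357 0.0405] s [0.0537 0.0302] yaw -77.6 hue 110.0 px [223. 357.]
```

arm_command(
  deltas=[
    [[-1,0,-0.6,0,0,0,0],[-1,0,-0.7,0,0,0,0],[-1,0,-0.23,-0.3,0,0,0],[-1,0,0,-0.6,0,0,0],[-1,0,0,-0.45,0,0,0],[-1,0,0,-0.2,0,0,0],[-1,0,0,-0.1,0,0,0],[-1,0,0,0,0,0,0]],
  ],
)

```text
time_s: 15.7
position: [0.4282, -0.0028, 0.3045]
orientation: [3.141, 0.0, -2.965]
ft_force: [-0.4, 0.7, -2.4]
opening: 0.0261
grip_force: 30.0
```

arm_command(
  deltas=[
    [[-1,0,0,-0.05,0,0,0],[-1,0,0,-0.05,0,0,0],[-1,0,0,-0.05,0,0,0],[-1,0,0,-0.05,0,0,0],[-1,0,0,-0.05,0,0,0],[-1,0,0,0,0,0,0],[-1,0,0,0,0,0,0]],
  ],
)

```text
time_s: 16.58
position: [0.4282, -0.0026, 0.2979]
orientation: [3.141, 0.001, -2.965]
ft_force: [-1.4, 2.6, 6.1]
opening: 0.0257
grip_force: 30.0
```

arm_command(
  deltas=[
    [[-1,0,0,0.45,0,0,0],[-1,0,0,0.8,0,0,0],[-1,0,0,0.7,0,0,0],[-1,0.6,0.5,0,0,0,0],[-1,1,0.8,0,0,0,0],[-1,0.4,0.3,0,0,0,0],[-1,0,0,0,0,0,0]],
  ],
)

```text
time_s: 17.45
position: [0.4884, 0.0452, 0.355]
orientation: [-3.141, -0.002, -2.964]
ft_force: [0.2, -0.2, -2.8]
opening: 0.0258
grip_force: 30.0
```

```bash
python3 -c "
from meas import *
rep('wrist','w5.png')"
```

```text
wrist 17.5 [0.4879 0.0448 0.3551] [-0.5  0.7 -2.4]
3371 c [ 0.4249 -0.1034] s [0.0615 0.0503] yaw -2.9 hue 27.0 px [112. 104.] 
2939 c [ 0.428  -0.0032] s [0.0502 0.0603] yaw 5.1 hue None px [215. 126.] 
2861 c [0.4317 0.1023] s [0.0502 0.0603] yaw 7.8 hue 9.0 px [321. 150.] 
1800 c [ 0.5323 -0.0051] s [0.0545 0.0508] yaw -5.6 hue 115.0 px [196. 222.] 
1262 c [ 0.5457 -0.1004] s [0.0405 0.041 ] yaw 12.2 hue None px [110. 223.] 
706 c [0.5395 0.1032] s [0.0491 0.0352] yaw -84.3 hue 143.0 px [306. 243.]
```

arm_command(
  deltas=[
    [[-1,0.6,0.5,0,0,0,0],[-1,0.9,0.8,0,0,0,0],[-1,0.29,0.22,-0.3,0,0,0],[-1,0,0,-0.6,0,0,0],[-1,0,0,-0.45,0,0,0],[-1,0,0,-0.2,0,0,0],[-1,0,0,-0.14,0,0,0],[-1,0,0,0,0,0,0]],
  ],
)

```text
time_s: 18.5
position: [0.5416, 0.0906, 0.3045]
orientation: [3.141, -0.001, -2.966]
ft_force: [1.0, 1.2, -2.5]
opening: 0.0256
grip_force: 30.0
```

arm_command(
  deltas=[
    [[-1,0,0,-0.13,0,0,0],[-1,0,0,-0.13,0,0,0],[-1,0,0,-0.12,0,0,0],[-1,0,0,0,0,0,0]],
  ],
)

```text
time_s: 19.0
position: [0.5417, 0.0906, 0.2928]
orientation: [3.142, -0.001, -2.965]
ft_force: [-0.2, 0.0, -2.5]
opening: 0.026
grip_force: 30.0
```

arm_command(
  deltas=[
    [[-1,0,0,-0.2,0,0,0],[-1,0,0,-0.2,0,0,0],[-1,0,0,-0.18,0,0,0],[-1,0,0,0,0,0,0],[-1,0,0,0,0,0,0]],
  ],
)

```text
time_s: 19.62
position: [0.5418, 0.0906, 0.276]
orientation: [-3.142, -0.0, -2.965]
ft_force: [0.4, -0.4, -1.9]
opening: 0.026
grip_force: 30.0
```

arm_command(
  deltas=[
    [[-1,0,0,0.6,0,0,0],[-1,0,0,1,0,0,0],[-1,0,0,1.0,0,0,0],[-1,0.7,-0.4,0.05,0,0,0],[-1,1,-0.6,0,0,0,0],[-1,1,-0.6,0,0,0,0],[-1,0.8,-0.5,0,0,0,0],[-1,0.26,-0.2,0,0,0,0],[-1,0,0,-0.5,0,0,0],[-1,0,0,-0.5,0,0,0]],
  ],
)

```text
time_s: 20.88
position: [0.6539, 0.0223, 0.3246]
orientation: [3.141, -0.001, -2.965]
ft_force: [-0.3, 0.1, -2.6]
opening: 0.0259
grip_force: 30.0
```

arm_command(
  deltas=[
    [[-1,0,0,-0.5,0,0,0],[-1,0,0,-0.4,0,0,0],[-1,0,0,-0.3,0,0,0],[-1,0,0,-0.15,0,0,0],[-1,0,0,-0.1,0,0,0],[-1,0,0,-0.05,0,0,0],[-1,0,0,0,0,0,0]],
  ],
)

```text
time_s: 21.75
position: [0.6547, 0.0216, 0.2808]
orientation: [-3.142, 0.001, -2.965]
ft_force: [0.6, 0.4, -1.3]
opening: 0.0259
grip_force: 30.0
```

arm_command(
  deltas=[
    [[-1,0,0,-0.06,0,0,0],[0.2,0,0,0,0,0,0],[0.2,0,0,0,0,0,0],[0.2,0,0,0,0,0,0],[0.2,0,0,0,0,0,0],[0.2,0,0,0.4,0,0,0],[0.2,0,0,1,0,0,0],[0.2,0,0,1,0,0,0]],
  ],
)

```text
time_s: 22.75
position: [0.6546, 0.0217, 0.3523]
orientation: [-3.142, 0.0, -2.965]
ft_force: [-0.2, -0.3, 0.0]
opening: 0.0564
grip_force: 0.0
```

arm_command(
  deltas=[
    [[0.6,-0.4,-0.08,0.1,0,0,-0.184],[0.6,-0.4,-0.08,0,0,0,-0.184],[0.6,-0.4,-0.08,0,0,0,-0.184],[0.6,-0.4,-0.08,0,0,0,-0.184],[0.6,-0.4,-0.08,0,0,0,-0.184],[0.6,-0.4,-0.08,0,0,0,-0.184],[0.6,-0.4,-0.08,0,0,0,-0.184],[0.6,-0.4,-0.08,0,0,0,-0.184],[0.6,-0.4,-0.08,0,0,0,-0.184],[0.6,-0.4,-0.08,0,0,0,-0.184]],
  ],
)

```text
time_s: 24.0
position: [0.5342, -0.0024, 0.3549]
orientation: [3.14, 0.0, 1.472]
ft_force: [0.2, -0.4, -0.3]
opening: 0.0753
grip_force: 0.0
```

arm_command(
  deltas=[
    [[0.6,0,0,0,0,0,0],[0.6,0,0,0,0,0,0]],
  ],
)

```text
time_s: 24.25
position: [0.5349, -0.0023, 0.3544]
orientation: [3.14, -0.0, 1.48]
ft_force: [0.4, -0.7, 0.5]
opening: 0.0752
grip_force: 0.0
```

```bash
python3 -c "
from meas import *
rep('wrist','w6.png'); print(manip.read_state()['orientation'],manip.read_state()['opening']); rep('scene')
i=cv2.imread('pics/w6.png'); j=cv2.cvtColor(load('scene')[0],cv2.COLOR_RGB2BGR)
cv2.imwrite('pics/m6.png',np.vstack([cv2.resize(i,(400,300)),cv2.resize(j,(400,300))]))"
```

```text
wrist 24.3 [ 0.535  -0.0023  0.3542] [-0.9 -1.1  0.1]
3504 c [0.4315 0.1025] s [0.0509 0.0605] yaw 7.8 hue 9.0 px [133.  92.] 
3182 c [0.5406 0.0902] s [0.0501 0.0601] yaw 5.8 hue 143.0 px [250.  95.] 
3517 c [0.6542 0.0216] s [0.0709 0.071 ] yaw 21.6 hue 111.0 px [363. 152.] 
2560 c [ 0.5324 -0.0021] s [0.0603 0.0501] yaw -5.5 hue 115.0 px [251. 191.] 
2695 c [ 0.4278 -0.0034] s [0.0509 0.0608] yaw 5.2 hue None px [150. 201.] 
1076 c [ 0.5463 -0.0997] s [0.0407 0.0409] yaw 76.9 hue None px [271. 275.] 
[ 3.14053594e+00 -4.00066398e-05  1.47992470e+00] 0.07563519093162129
scene 24.35 [ 0.535  -0.0023  0.3539] [ 0.1 -0.5  0.3]
463 c [ 0.4296 -0.0006] s [0.055  0.0613] yaw 5.1 hue None px [275. 165.] 
499 c [0.4331 0.1044] s [0.0548 0.0613] yaw 7.0 hue 12.0 px [314. 185.] 
528 c [ 5.339e-01 -1.000e-04] s [0.0626 0.0533] yaw -5.8 hue 113.0 px [251. 195.] 
568 c [0.542  0.0921] s [0.0534 0.0617] yaw 5.4 hue 144.0 px [285. 216.] 
778 c [0.6554 0.0239] s [0.0732 0.0707] yaw -68.2 hue 109.0 px [230. 242.] 
852 c [0.8717 0.085 ] s [0.0586 0.0717] yaw 0.5 hue None px [188. 340.]
```

View pics/m6.png

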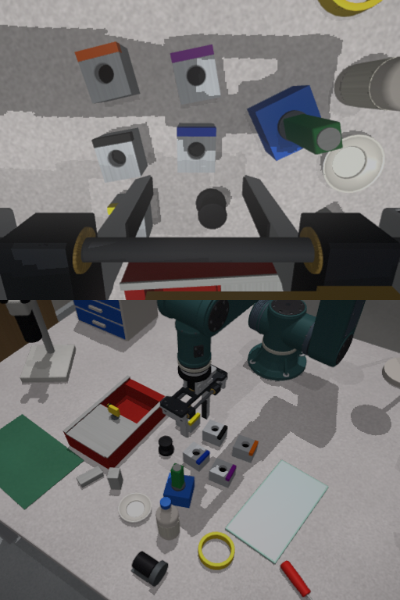

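The wrist and scene views confirm the gauge is upright in its stand and the blue block is centred under the open fingers. I'll pick it up.

arm_command(
  deltas=[
    [[0.6,-0.08,0,-0.6,0,0,0],[0.6,0,0,-1,0,0,0],[0.6,0,0,-1,0,0,0],[0.6,0,0,-1,0,0,0],[0.6,0,0,-0.7,0,0,0],[0.6,0,0,-0.34,0,0,0],[-1,0,0,0,0,0,0],[-1,0,0,0,0,0,0],[-1,0,0,0,0,0,0],[-1,0,0,0,0,0,0]],
  ],
)

```text
time_s: 25.6
position: [0.5327, -0.0024, 0.2157]
orientation: [3.139, 0.0, 1.478]
ft_force: [0.5, 0.0, 2.6]
opening: 0.0497
grip_force: 30.0
```

arm_command(
  deltas=[
    [[-1,0,0,0,0,0,0],[-1,0,0,0,0,0,0],[-1,0,0,0.1,0,0,0]],
  ],
)

```text
time_s: 25.98
position: [0.5316, -0.0023, 0.2165]
orientation: [-3.139, 0.0, 1.478]
ft_force: [-0.3, -0.7, -1.9]
opening: 0.0499
grip_force: 30.0
```

arm_command(
  deltas=[
    [[-1,0,0,1,0,0,0],[-1,0,0.2,1,0,0,0],[-1,0.1,0.8,1,0,0,0],[-1,0.4,1,0,0,0,0],[-1,0.4,1,0,0,0,0],[-1,0.4,1,0,0,0,0],[-1,0.4,1,0,0,0,0],[-1,0.4,1,0,0,0,0],[-1,0.4,1,0,0,0,0],[-1,0.4,1,0,0,0,0]],
  ],
)

```text
time_s: 27.22
position: [0.619, 0.2385, 0.3051]
orientation: [-3.137, 0.002, 1.478]
ft_force: [0.5, -0.7, -2.2]
opening: 0.0501
grip_force: 30.0
```

arm_command(
  deltas=[
    [[-1,0.4,0.5,0,0,0,0],[-1,0.3,0.11,-0.5,0,0,0],[-1,0,0,-1,0,0,0],[-1,0,0,-0.7,0,0,0],[-1,0,0,-0.4,0,0,0],[-1,0,0,-0.2,0,0,0],[-1,0,0,0,0,0,0]],
  ],
)

```text
time_s: 28.1
position: [0.6405, 0.2559, 0.2245]
orientation: [3.14, -0.001, 1.478]
ft_force: [0.4, 0.1, -3.2]
opening: 0.0498
grip_force: 30.0
```

arm_command(
  deltas=[
    [[-1,0,0,-0.03,0,0,0],[0.6,0,0,0,0,0,0],[0.6,0,0,0,0,0,0],[0.6,0,0,0,0,0,0],[0.6,0,0,0.5,0,0,0],[0.6,0,0,1,0,0,0],[0.6,0,0,1,0,0,0],[0.6,-0.5,-0.4,1,0,0,0],[0.6,-1,-0.7,0.8,0,0,0.115],[0.6,-1,-0.7,0,0,0,0.115]],
  ],
)

```text
time_s: 29.35
position: [0.5649, 0.2016, 0.3563]
orientation: [3.134, -0.001, 1.712]
ft_force: [-0.0, -0.5, -0.2]
opening: 0.075
grip_force: 0.0
```

arm_command(
  deltas=[
    [[0.6,-1,-0.7,0,0,0,0],[0.6,-1,-0.7,0,0,0,0],[0.6,-1,-0.7,0,0,0,0],[0.6,-1,-0.7,0,0,0,0],[0.6,-0.47,-0.51,0,0,0,0],[0.6,0,0,0,0,0,0],[0.6,0,0,0,0,0,0]],
  ],
)

```text
time_s: 30.22
position: [0.4315, 0.1029, 0.3525]
orientation: [3.139, -0.0, 1.708]
ft_force: [-0.8, 0.4, -0.1]
opening: 0.0755
grip_force: 0.0
```

```bash
python3 -c "
from meas import *
rep('wrist','w7.png',.036,.062); print(manip.read_state()['orientation'],manip.read_state()['opening'])"
```

```text
wrist 30.275 [0.4316 0.103  0.3522] [-0.6  0.9 -0.5]
3075 c [0.6383 0.2566] s [0.0613 0.0499] yaw -5.2 hue 114.0 px [492.  61.] EDGE
2585 c [0.4314 0.1027] s [0.0501 0.0598] yaw 7.8 hue 9.0 px [253. 192.] 
2463 c [0.5404 0.0903] s [0.0509 0.0607] yaw 5.5 hue 143.0 px [357. 215.] 
1146 c [0.6461 0.0512] s [0.0764 0.0311] yaw -88.9 hue 111.0 px [447. 265.] 
1947 c [ 0.4272 -0.    ] s [0.05   0.0554] yaw 5.2 hue None px [237. 279.] 
1455 c [ 0.4248 -0.1005] s [0.0564 0.0502] yaw -2.6 hue 27.0 px [225. 354.] 
740 c [ 0.5444 -0.0945] s [0.0402 0.0301] yaw -79.8 hue None px [323. 361.] 
[ 3.14024793e+00 -2.36333761e-04  1.70808790e+00] 0.07541581037675907
```

arm_command(
  deltas=[
    [[0.6,0,0,-0.6,0,0,0],[0.6,0,0,-1,0,0,0],[0.6,0,0,-1,0,0,0],[0.6,0,0,-1,0,0,0],[0.6,0,0,-0.7,0,0,0],[0.6,0,0,-0.27,0,0,0],[-1,0,0,0,0,0,0],[-1,0,0,0,0,0,0],[-1,0,0,0,0,0,0],[-1,0,0,0,0,0,0]],
  ],
)

```text
time_s: 31.52
position: [0.4317, 0.1028, 0.2156]
orientation: [3.139, 0.0, 1.708]
ft_force: [0.9, 0.1, 1.9]
opening: 0.0495
grip_force: 30.0
```

arm_command(
  deltas=[
    [[-1,0,0,0,0,0,0],[-1,0,0,0,0,0,0],[-1,0,0,0.1,0,0,0]],
  ],
)

```text
time_s: 31.9
position: [0.4303, 0.1025, 0.2166]
orientation: [-3.138, 0.0, 1.708]
ft_force: [-1.2, -0.2, -3.8]
opening: 0.0499
grip_force: 30.0
```

arm_command(
  deltas=[
    [[-1,0,0,1,0,0,0],[-1,0,0.2,1,0,0,0],[-1,0.2,0.8,1,0,0,0],[-1,0.8,1,0,0,0,0],[-1,0.8,1,0,0,0,0],[-1,0.8,1,0,0,0,0],[-1,0.8,1,0,0,0,0],[-1,0.35,0.4,0,0,0,0],[-1,0,0,-0.5,0,0,0],[-1,0,0,-1,0,0,0]],
  ],
)

```text
time_s: 33.15
position: [0.5432, 0.2642, 0.2613]
orientation: [-3.141, 0.001, 1.708]
ft_force: [0.4, 0.0, -3.3]
opening: 0.0496
grip_force: 30.0
```

arm_command(
  deltas=[
    [[-1,0,0,-0.7,0,0,0],[-1,0,0,-0.4,0,0,0],[-1,0,0,-0.2,0,0,0],[-1,0,0,0,0,0,0]],
  ],
)

```text
time_s: 33.65
position: [0.5435, 0.2644, 0.224]
orientation: [3.141, -0.0, 1.708]
ft_force: [1.0, 0.4, -2.0]
opening: 0.0497
grip_force: 30.0
```

arm_command(
  deltas=[
    [[-1,0,0,-0.03,0,0,0],[0.6,0,0,0,0,0,0],[0.6,0,0,0,0,0,0],[0.6,0,0,0,0,0,0],[0.6,0,0,0.5,0,0,0],[0.6,0,0,1,0,0,0],[0.6,0,0,1,0,0,0],[0.6,0,-0.4,1,0,0,0],[0.6,0,-1,0.8,0,0,-0.04],[0.6,-0.1,-1,0,0,0,0]],
  ],
)

```text
time_s: 34.9
position: [0.541, 0.1922, 0.3562]
orientation: [3.134, -0.001, 1.668]
ft_force: [1.1, -0.5, -0.2]
opening: 0.0754
grip_force: 0.0
```

arm_command(
  deltas=[
    [[0.6,0,-1,0,0,0,0],[0.6,0,-1,0,0,0,0],[0.6,0,-0.9,0,0,0,0],[0.6,0,-0.5,0,0,0,0],[0.6,0,0,0,0,0,0],[0.6,0,0,0,0,0,0]],
  ],
)

```text
time_s: 35.65
position: [0.5406, 0.0913, 0.3519]
orientation: [3.141, -0.001, 1.668]
ft_force: [-0.1, 0.2, -0.6]
opening: 0.0752
grip_force: 0.0
```

```bash
python3 -c "
from meas import *
rep('wrist','w8.png',.036,.062); print(manip.read_state()['orientation'],manip.read_state()['opening'])"
```

```text
wrist 35.7 [0.5406 0.0915 0.3518] [ 1.5 -0.2  0.6]
2426 c [0.5448 0.2498] s [0.0503 0.0319] yaw -82.5 hue None px [277.  20.] EDGE
3994 c [0.6392 0.2506] s [0.0497 0.0507] yaw 84.4 hue None px [386.  30.] EDGE
2585 c [0.5407 0.0904] s [0.0503 0.0602] yaw 5.9 hue 143.0 px [254. 193.] 
1447 c [0.6647 0.0334] s [0.042  0.0579] yaw 22.1 hue 111.0 px [367. 247.] 
1369 c [ 0.4276 -0.0029] s [0.0509 0.0608] yaw 5.4 hue None px [134. 257.] 
840 c [ 0.5467 -0.1003] s [0.0406 0.0397] yaw -82.5 hue None px [243. 349.] 
[ 3.14128688e+00 -4.36854119e-04  1.66885184e+00] 0.0749073198297455
```

arm_command(
  deltas=[
    [[0.6,0,-0.03,-0.6,0,0,0],[0.6,0,0,-1,0,0,0],[0.6,0,0,-1,0,0,0],[0.6,0,0,-1,0,0,0],[0.6,0,0,-0.7,0,0,0],[0.6,0,0,-0.26,0,0,0],[-1,0,0,0,0,0,0],[-1,0,0,0,0,0,0],[-1,0,0,0,0,0,0],[-1,0,0,0,0,0,0]],
  ],
)

```text
time_s: 36.95
position: [0.5411, 0.0898, 0.2161]
orientation: [3.139, 0.0, 1.668]
ft_force: [1.4, -0.2, 1.9]
opening: 0.0499
grip_force: 30.0
```

arm_command(
  deltas=[
    [[-1,0,0,0,0,0,0],[-1,0,0,0,0,0,0],[-1,0,0,0.1,0,0,0]],
  ],
)

```text
time_s: 37.33
position: [0.54, 0.0897, 0.2168]
orientation: [-3.139, 0.0, 1.668]
ft_force: [-0.3, -0.8, -2.6]
opening: 0.0496
grip_force: 30.0
```

arm_command(
  deltas=[
    [[-1,0,0,1,0,0,0],[-1,0,0.2,1,0,0,0],[-1,-0.4,0.8,1,0,0,0],[-1,-0.5,1,0,0,0,0],[-1,-0.5,1,0,0,0,0],[-1,-0.5,1,0,0,0,0],[-1,-0.5,1,0,0,0,0],[-1,-0.5,0.8,0,0,0,0],[-1,-0.06,0.35,-0.5,0,0,0],[-1,0,0,-1,0,0,0]],
  ],
)

```text
time_s: 38.58
position: [0.4519, 0.2747, 0.2619]
orientation: [3.14, 0.0, 1.669]
ft_force: [0.7, -0.3, -4.0]
opening: 0.05
grip_force: 30.0
```

arm_command(
  deltas=[
    [[-1,0,0,-0.7,0,0,0],[-1,0,0,-0.4,0,0,0],[-1,0,0,-0.2,0,0,0],[-1,0,0,0,0,0,0]],
  ],
)

```text
time_s: 39.08
position: [0.4522, 0.274, 0.2242]
orientation: [3.141, -0.0, 1.667]
ft_force: [0.5, -0.7, -2.3]
opening: 0.05
grip_force: 30.0
```

arm_command(
  deltas=[
    [[-1,0,0,-0.03,0,0,0],[0.45,0,0,0,0,0,0],[0.45,0,0,0,0,0,0],[0.45,0,0,0,0,0,0],[0.45,0,0,0.5,0,0,0],[0.45,0,0,1,0,0,0],[0.45,0,0,1,0,0,0],[0.6,0,-0.4,1,0,0,0],[0.6,0,-1,0.8,0,0,0],[0.6,-0.1,-1,0,0,0,0]],
  ],
)

```text
time_s: 40.33
position: [0.4492, 0.2019, 0.3561]
orientation: [3.134, -0.001, 1.669]
ft_force: [0.3, 0.3, 0.0]
opening: 0.0752
grip_force: 0.0
```

arm_command(
  deltas=[
    [[0.6,-0.1,-1,0,0,0,0],[0.6,-0.1,-1,0,0,0,0],[0.6,-0.1,-1,0,0,0,0],[0.6,-0.1,-1,0,0,0,0],[0.6,-0.1,-1,0,0,0,0],[0.6,-0.1,-1,0,0,0,0],[0.6,-0.12,-0.83,0,0,0,0],[0.6,0,0,0,0,0,0],[0.6,0,0,0,0,0,0]],
  ],
)

```text
time_s: 41.45
position: [0.4273, -0.0022, 0.3526]
orientation: [3.14, -0.0, 1.668]
ft_force: [-0.2, 1.2, -0.0]
opening: 0.0753
grip_force: 0.0
```

```bash
python3 -c "
from meas import *
rep('wrist','w9.png',.036,.062); print(manip.read_state()['orientation'],manip.read_state()['opening']); rep('top','t9.png',.036,.062)
S=load('top');C=cloud(S)
"
```

```text
wrist 41.5 [ 0.4273 -0.002   0.3524] [0.5 0.2 0.2]
4079 c [0.6538 0.0217] s [0.0718 0.0715] yaw -68.1 hue 110.0 px [470. 188.] EDGE
2584 c [ 0.4276 -0.0031] s [0.0502 0.0604] yaw 5.2 hue None px [254. 193.] 
2109 c [ 0.4246 -0.1031] s [0.0612 0.05  ] yaw -2.7 hue 26.0 px [242. 278.] 
[ 3.14062149e+00 -3.18611980e-04  1.66859015e+00] 0.07527563708865746
top 41.55 [ 0.4273 -0.0019  0.3522] [ 0.7 -0.5 -0.1]
375 c [0.8655 0.0752] s [0.0484 0.037 ] yaw -0.3 hue None px [219.  77.] 
790 c [0.6547 0.023 ] s [0.0706 0.0705] yaw -68.8 hue 109.0 px [243. 169.] 
734 c [0.6408 0.2575] s [0.0616 0.0507] yaw -5.5 hue 113.0 px [134. 173.] 
768 c [0.5438 0.2652] s [0.0509 0.0616] yaw 8.3 hue 12.0 px [128. 218.] 
303 c [ 0.5469 -0.0996] s [0.041  0.0394] yaw -0.3 hue None px [300. 215.] 
793 c [0.4522 0.2757] s [0.05   0.0611] yaw 5.7 hue 145.0 px [121. 261.]
```

```bash
python3 -c "
from meas import *
np.set_printoptions(precision=4,suppress=True)
for n in('top','scene'):
    S=load(n); C=cloud(S); X,Y,Z=C[...,0],C[...,1],C[...,2]
    R_=(X>.36)&(X<.76)&(Y<-.15)&(Y>-.42)
    print(n)
    for nm,lo,hi in(('rail',.063,.0735),('shutter',.0595,.0645),('wing',.095,.115)):
        k=R_&(Z>lo)&(Z<hi); q=C[k]; r=cv2.minAreaRect(q[:,:2].astype(np.float32)); print(nm,k.sum(),r,np.percentile(q[:,0],[1,50,99]),np.percentile(q[:,1],[1,50,99]),np.median(q[:,2]))
    hsv=cv2.cvtColor(S[0],cv2.COLOR_RGB2HSV); red=((hsv[...,0]<8)|(hsv[...,0]>172))&(hsv[...,1]>150)
    k=R_&red&(Z<.02); q=C[k]; r=cv2.minAreaRect(q[:,:2].astype(np.float32)); print('floor',k.sum(),r,np.median(q[:,2]))
    k=R_&red&(Z>.055); q=C[k]; r=cv2.minAreaRect(q[:,:2].astype(np.float32)); print('redtop',k.sum(),r,np.median(q[:,2]))
    k=(hsv[...,0]>20)&(hsv[...,0]<35)&(hsv[...,1]>150)&R_&(Z>.07); print('wing px',k.sum(),C[k].min(0),C[k].max(0),cv2.minAreaRect(C[k&(Z>.1)][:,:2].astype(np.float32)))
"

```

```text
top
rail 4165 ((0.5622975826263428, -0.2536661624908447), (0.2118816077709198, 0.3137541711330414), 88.76762390136719) [0.4111 0.6022 0.6926] [-0.3585 -0.2729 -0.1829] 0.06511610455847672
shutter 3794 ((0.5726397037506104, -0.26573923230171204), (0.3534640371799469, 0.1979571133852005), 6.232291221618652) [0.4212 0.6223 0.7112] [-0.3475 -0.2722 -0.1608] 0.06281037302001802
wing 140 ((0.5636577010154724, -0.27040454745292664), (0.03865567967295647, 0.011439625173807144), 89.37593078613281) [0.5579 0.5629 0.5693] [-0.2891 -0.2696 -0.2512] 0.106520294929487
floor 3452 ((0.5499510765075684, -0.267414927482605), (0.1638885736465454, 0.287891685962677), 88.75450897216797) 0.0075186987980762066
redtop 1187 ((0.47700071334838867, -0.27058976888656616), (0.15272226929664612, 0.14488531649112701), 88.67171478271484) 0.057353265029591816
wing px 160 [ 0.5578 -0.2897  0.0814] [ 0.5694 -0.2511  0.1095] ((0.5640082359313965, -0.27038225531578064), (0.038731884211301804, 0.01132530439645052), 87.93819427490234)
scene
rail 1893 ((0.5610359311103821, -0.2552018165588379), (0.21167002618312836, 0.3110
[... 223 characters left out ...]
 [0.4718 0.6277 0.7122] [-0.3512 -0.2708 -0.1604] 0.06195750212517226
wing 99 ((0.5666590929031372, -0.27037400007247925), (0.04107920825481415, 0.013640844263136387), 86.62249755859375) [0.5595 0.5686 0.5727] [-0.2901 -0.2701 -0.2512] 0.10446526327912342
floor 1617 ((0.5637267827987671, -0.2676921486854553), (0.1698247492313385, 0.2662871778011322), 88.81651306152344) 0.007243442769479191
redtop 491 ((0.5509141683578491, -0.2668772339820862), (0.16805069148540497, 0.2917957901954651), 89.090576171875) 0.05663319443765957
wing px 148 [ 0.5595 -0.2883  0.0754] [ 0.5733 -0.2501  0.1089] ((0.5667300820350647, -0.26913130283355713), (0.03844946250319481, 0.013211995363235474), 87.61466217041016)
```

arm_command(
  deltas=[
    [[0.6,0,-0.03,-0.6,0,0,0],[0.6,0,0,-1,0,0,0],[0.6,0,0,-1,0,0,0],[0.6,0,0,-1,0,0,0],[0.6,0,0,-0.7,0,0,0],[0.6,0,0,-0.2,0,0,0],[-1,0,0,0,0,0,0],[-1,0,0,0,0,0,0],[-1,0,0,0,0,0,0],[-1,0,0,0,0,0,0]],
  ],
)

```text
time_s: 42.8
position: [0.4278, -0.0036, 0.218]
orientation: [3.139, 0.0, 1.668]
ft_force: [0.3, 0.8, 2.4]
opening: 0.0497
grip_force: 30.0
```

arm_command(
  deltas=[
    [[-1,0,0,0,0,0,0],[-1,0,0,0,0,0,0],[-1,0,0,0.1,0,0,0],[-1,0,0,1,0,0,0],[-1,0,0,1,0,0,0],[-1,0,0,1,0,0,0],[-1,0,0,0.6,0,0,0],[-1,0,0,0,0,0,0]],
  ],
)

```text
time_s: 43.8
position: [0.4272, -0.0036, 0.3282]
orientation: [3.141, 0.0, 1.668]
ft_force: [-0.8, -1.5, -2.8]
opening: 0.0499
grip_force: 30.0
```

```bash
python3 -c "
from meas import *
np.set_printoptions(precision=4,suppress=True)
S=load('top'); C=cloud(S); 
for c in (348,358,370,385,398):
    print(c); 
    for r in range(205,288,3): print(r,C[r,c].round(3),S[0][r,c],end=' | ')
    print()
r=240
print([ (c,C[r,c].round(3)) for c in range(330,432,3)])
r=255
print([ (c,C[r,c].round(3)) for c in range(330,432,3)])
"

```

```text
348
205 [ 0.564 -0.196  0.068] [183 184 175] | 208 [ 0.557 -0.196  0.068] [182 179 173] | 211 [ 0.551 -0.196  0.068] [186 189 184] | 214 [ 0.545 -0.195  0.069] [168 118 112] | 217 [ 0.538 -0.194  0.07 ] [162 162 157] | 220 [ 0.533 -0.195  0.066] [181 164 157] | 223 [ 0.526 -0.194  0.067] [179 163 156] | 226 [ 0.52  -0.194  0.068] [181 164 156] | 229 [ 0.514 -0.194  0.068] [178 164 156] | 232 [ 0.508 -0.193  0.067] [185 171 166] | 235 [ 0.501 -0.193  0.068] [184 171 162] | 238 [ 0.495 -0.192  0.069] [187 171 163] | 241 [ 0.489 -0.192  0.07 ] [189 182 176] | 244 [ 0.483 -0.192  0.069] [189 181 174] | 247 [ 0.477 -0.191  0.069] [192 195 189] | 250 [ 0.471 -0.191  0.07 ] [191 192 187] | 253 [ 0.465 -0.191  0.068] [193 194 189] | 256 [ 0.459 -0.19   0.069] [195 197 190] | 259 [ 0.452 -0.19   0.07 ] [195 198 190] | 262 [ 0.447 -0.19   0.068] [196 197 189] | 265 [ 0.441 -0.19   0.068] [194 194 187] | 268 [ 0.435 -0.189  0.069] [192 194 187] | 271 [ 0.429 -0.188  0.07 ] [191 193 185] | 274 [ 0.423 -0.188  0.068] [192 193 187] | 277 [nan nan nan] [191 192 183] | 280 [ 0.411 -0.187  0.072] [18
[... 6906 characters left out ...]
, -0.273,  0.004])), (381, array([ 0.463, -0.279,  0.004])), (384, array([ 0.462, -0.284,  0.008])), (387, array([ 0.462, -0.292,  0.005])), (390, array([ 0.462, -0.298,  0.007])), (393, array([ 0.462, -0.304,  0.008])), (396, array([ 0.462, -0.311,  0.008])), (399, array([ 0.462, -0.319,  0.004])), (402, array([ 0.462, -0.323,  0.009])), (405, array([ 0.462, -0.331,  0.006])), (408, array([ 0.462, -0.337,  0.007])), (411, array([ 0.462, -0.343,  0.009])), (414, array([ 0.461, -0.347,  0.017])), (417, array([ 0.461, -0.346,  0.035])), (420, array([ 0.46 , -0.347,  0.048])), (423, array([ 0.459, -0.344,  0.069])), (426, array([ 0.459, -0.35 ,  0.07 ])), (429, array([ 0.462, -0.387,  0.   ]))]
```

arm_command(
  deltas=[
    [[-1,0.2,-0.6,0,0,0,-0.06],[-1,0.2,-1,0,0,0,-0.06],[-1,0.2,-1,0,0,0,0],[-1,0.2,-1,0,0,0,0],[-1,0.2,-1,0,0,0,0],[-1,0.2,-1,0,0,0,0],[-1,0.2,-1,0,0,0,0],[-1,0.2,-1,0,0,0,0],[-1,0.2,-1,0,0,0,0],[-1,0.2,-1,0,0,0,0]],
  ],
)

```text
time_s: 45.05
position: [0.4868, -0.2922, 0.3249]
orientation: [-3.137, -0.003, 1.548]
ft_force: [0.6, 0.7, -3.0]
opening: 0.05
grip_force: 30.0
```

arm_command(
  deltas=[
    [[-1,0.08,-0.55,0,0,0,0],[-1,0,0,-0.4,0,0,0],[-1,0,0,0,0,0,0]],
  ],
)

```text
time_s: 45.42
position: [0.4891, -0.3069, 0.3133]
orientation: [-3.138, -0.004, 1.548]
ft_force: [-0.3, 0.7, -2.9]
opening: 0.05
grip_force: 30.0
```

```bash
python3 - <<'E'
from meas import *
print(manip.read_state()['orientation'],manip.read_state()['position'])
S=snap('wrist','w10.png');C=cloud(S)
for r in range(20,300,12): print(r,C[r,200].round(3),C[r,253].round(3),C[r,330].round(3))
for r in (100,140): print([(c,*C[r,c].round(3)) for c in range(20,500,20)])
cv2.imwrite('pics/m10.png',np.hstack([cv2.imread('pics/w10.png')[:, :],])) 
E
```

```text
[-3.13760808 -0.00368228  1.54834434] [ 0.48907674 -0.30686832  0.31325581]
20 [ 0.444 -0.147  0.001] [ 0.491 -0.148  0.001] [ 0.559 -0.15   0.002]
32 [ 0.443 -0.157  0.001] [ 0.49  -0.158  0.   ] [ 0.559 -0.159  0.   ]
44 [ 0.442 -0.167  0.001] [ 0.49  -0.168  0.   ] [ 0.56  -0.169  0.001]
56 [ 0.452 -0.189  0.067] [ 0.49  -0.189  0.066] [ 0.544 -0.191  0.067]
68 [ 0.448 -0.193  0.045] [ 0.49  -0.194  0.045] [ 0.547 -0.197  0.057]
80 [ 0.441 -0.198  0.007] [ 0.489 -0.199  0.006] [ 0.548 -0.205  0.055]
92 [ 0.441 -0.208  0.008] [ 0.489 -0.209  0.006] [ 0.548 -0.214  0.058]
104 [ 0.439 -0.219  0.005] [ 0.489 -0.22   0.006] [ 0.548 -0.223  0.057]
116 [ 0.439 -0.229  0.006] [ 0.489 -0.231  0.006] [ 0.548 -0.232  0.059]
128 [ 0.438 -0.24   0.007] [ 0.489 -0.242  0.006] [ 0.549 -0.241  0.057]
140 [ 0.437 -0.252  0.006] [ 0.488 -0.253  0.007] [ 0.549 -0.25   0.06 ]
152 [ 0.436 -0.263  0.006] [ 0.488 -0.264  0.006] [ 0.549 -0.259  0.062]
164 [ 0.436 -0.275  0.006] [ 0.488 -0.276  0.007] [ 0.549 -0.268  0.063]
176 [ 0.435 -0.287  0.006] [ 0.487 -0.288  0.006] [ 0.549 -0.278  0.063]
188 [ 0.4
[... 3126 characters left out ...]
at64(0.514), np.float64(-0.253), np.float64(0.007)), (300, np.float64(0.533), np.float64(-0.254), np.float64(0.008)), (320, np.float64(0.544), np.float64(-0.251), np.float64(0.047)), (340, np.float64(0.556), np.float64(-0.25), np.float64(0.063)), (360, np.float64(0.571), np.float64(-0.25), np.float64(0.063)), (380, np.float64(0.587), np.float64(-0.251), np.float64(0.061)), (400, np.float64(0.602), np.float64(-0.251), np.float64(0.062)), (420, np.float64(0.618), np.float64(-0.251), np.float64(0.063)), (440, np.float64(0.632), np.float64(-0.252), np.float64(0.064)), (460, np.float64(0.648), np.float64(-0.252), np.float64(0.063)), (480, np.float64(0.664), np.float64(-0.252), np.float64(0.063))]
```

View pics/w10.png

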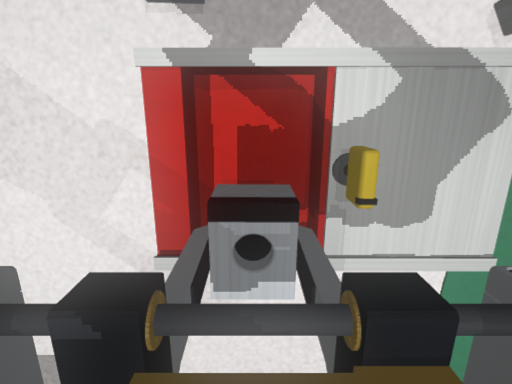

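The view shows the black block (253,245) held over the bay, inside its walls, with the wing at (362,177) to the right. I'll lower it.

arm_command(
  deltas=[
    [[-1,0.03,-0.06,-0.6,0,0,0],[-1,0,0,-0.8,0,0,0],[-1,0,0,-0.6,0,0,0],[-1,0,0,-0.5,0,0,0],[-1,0,0,-0.3,0,0,0],[-1,0,0,-0.15,0,0,0],[-1,0,0,0,0,0,0]],
  ],
)

```text
time_s: 46.35
position: [0.4906, -0.3099, 0.2276]
orientation: [3.141, 0.0, 1.548]
ft_force: [-0.6, -0.5, -2.5]
opening: 0.0501
grip_force: 30.0
```

arm_command(
  deltas=[
    [[-1,0,0,-0.06,0,0,0],[-1,0,0,-0.04,0,0,0],[0.35,0,0,0,0,0,0],[0.35,0,0,0,0,0,0],[0.35,0,0,0,0,0,0],[0.35,0,0,0.4,0,0,0],[0.35,0,0,1,0,0,0],[0.35,0,0,1,0,0,0],[0.35,0,0,1,0,0,0],[0.6,0,0.4,0.8,0,0,-0.025]],
  ],
)

```text
time_s: 47.6
position: [0.4905, -0.2982, 0.353]
orientation: [3.139, 0.002, 1.521]
ft_force: [0.2, -0.3, -0.6]
opening: 0.0706
grip_force: 0.0
```

arm_command(
  deltas=[
    [[0.6,-0.3,1,0,0,0,0],[0.6,-0.3,1,0,0,0,0],[0.6,-0.3,1,0,0,0,0],[0.6,-0.3,1,0,0,0,0],[0.6,-0.3,1,0,0,0,0],[0.6,-0.3,1,0,0,0,0],[0.6,-0.4,0.49,0,0,0,0],[0.6,0,0,0,0,0,0],[0.6,0,0,0,0,0,0]],
  ],
)

```text
time_s: 48.72
position: [0.4247, -0.1037, 0.3508]
orientation: [3.141, 0.001, 1.522]
ft_force: [0.3, 0.1, -1.2]
opening: 0.075
grip_force: 0.0
```

```bash
python3 -c "
from meas import *
rep('wrist','w11.png',.036,.062); print(manip.read_state()['orientation'],manip.read_state()['opening'])"
```

```text
wrist 48.775 [ 0.4248 -0.1039  0.3506] [0.4 0.7 0.5]
4335 c [0.6396 0.0161] s [0.0442 0.0708] yaw 20.2 hue 110.0 px [485.  50.] EDGE
2652 c [ 0.4246 -0.1034] s [0.0605 0.0502] yaw -2.8 hue 26.0 px [253. 191.] 
1402 c [ 0.5459 -0.1002] s [0.0412 0.0407] yaw -80.3 hue None px [373. 183.] 
1674 c [ 0.4896 -0.3076] s [0.0585 0.0505] yaw -2.0 hue None px [317. 354.] 
[3.14103795e+00 5.51776485e-04 1.52179433e+00] 0.07526532734975913
```

arm_command(
  deltas=[
    [[0.6,0,0,-0.6,0,0,0],[0.6,0,0,-1,0,0,0],[0.6,0,0,-1,0,0,0],[0.6,0,0,-1,0,0,0],[0.6,0,0,-0.6,0,0,0],[0.6,0,0,-0.24,0,0,0],[-1,0,0,0,0,0,0],[-1,0,0,0,0,0,0],[-1,0,0,0,0,0,0],[-1,0,0,0,0,0,0]],
  ],
)

```text
time_s: 50.02
position: [0.425, -0.1033, 0.2181]
orientation: [3.139, 0.001, 1.523]
ft_force: [1.5, -0.9, 2.4]
opening: 0.0501
grip_force: 30.0
```

arm_command(
  deltas=[
    [[-1,0,0,0,0,0,0],[-1,0,0,0,0,0,0],[-1,0,0,0.1,0,0,0],[-1,0,0,1,0,0,0],[-1,0,0,1,0,0,0],[-1,0,0,1,0,0,0],[-1,0.4,-0.6,0.6,0,0,0.025],[-1,0.5,-1,0,0,0,0],[-1,0.5,-1,0,0,0,0],[-1,0.5,-1,0,0,0,0]],
  ],
)

```text
time_s: 51.28
position: [0.4814, -0.2118, 0.3265]
orientation: [-3.138, -0.002, 1.548]
ft_force: [0.2, 0.9, -2.5]
opening: 0.0498
grip_force: 30.0
```

arm_command(
  deltas=[
    [[-1,0.29,-0.74,0,0,0,0],[-1,0,0,-0.4,0,0,0],[-1,0,0,-0.5,0,0,0],[-1,0,0,-0.3,0,0,0],[-1,0,0,0,0,0,0]],
  ],
)

```text
time_s: 51.9
position: [0.4897, -0.2324, 0.2906]
orientation: [-3.139, -0.002, 1.549]
ft_force: [-0.0, -0.2, -2.6]
opening: 0.0502
grip_force: 30.0
```

arm_command(
  deltas=[
    [[-1,0,-0.04,-0.6,0,0,0],[-1,0,0,-0.6,0,0,0],[-1,0,0,-0.4,0,0,0],[-1,0,0,-0.3,0,0,0],[-1,0,0,-0.15,0,0,0],[-1,0,0,0,0,0,0]],
  ],
)

```text
time_s: 52.65
position: [0.4903, -0.2346, 0.2306]
orientation: [-3.142, -0.0, 1.548]
ft_force: [-0.3, -1.0, -2.6]
opening: 0.0496
grip_force: 30.0
```

arm_command(
  deltas=[
    [[-1,0,0,-0.13,0,0,0],[-1,0,0,-0.06,0,0,0],[0.35,0,0,0,0,0,0],[0.35,0,0,0,0,0,0],[0.35,0,0,0,0,0,0],[0.35,0,0,0.4,0,0,0],[0.35,0,0,1,0,0,0],[0.35,0,0,1,0,0,0],[0.35,0,0,1,0,0,0],[0.35,0.4,-0.24,0.8,0,0,0]],
  ],
)

```text
time_s: 53.9
position: [0.502, -0.2415, 0.354]
orientation: [3.139, 0.001, 1.548]
ft_force: [-0.1, -0.2, -0.5]
opening: 0.0635
grip_force: 0.0
```

arm_command(
  deltas=[
    [[0.35,0.9,-0.5,0,0,0,0],[0.35,0.8,-0.4,0,0,0,0],[0.35,0.34,-0.1,0,0,0,0],[0.35,0,0,0,0,0,0],[0.35,0,0,0,0,0,0]],
  ],
)

```text
time_s: 54.52
position: [0.5629, -0.2713, 0.3512]
orientation: [-3.141, -0.0, 1.548]
ft_force: [0.5, 0.1, 0.0]
opening: 0.0636
grip_force: 0.0
```

```bash
python3 -c "
from meas import *
rep('wrist','w12.png',.036,.058); print(manip.read_state()['orientation'],manip.read_state()['opening'])
S=load('wrist');C=cloud(S);hsv=cv2.cvtColor(S[0],cv2.COLOR_RGB2HSV);Z=C[...,2]
k=(hsv[...,0]>20)&(hsv[...,0]<35)&(hsv[...,1]>120)&(Z>.1)&(Z<.115); print(k.sum(),cv2.minAreaRect(C[k][:,:2].astype(np.float32)),np.median(Z[k]))
rep('top','t12.png',.036,.062)"
```

```text
wrist 54.575 [ 0.5629 -0.2714  0.3512] [ 0.4  0.2 -0.2]
3513 c [ 0.489  -0.2346] s [0.0605 0.0507] yaw -1.4 hue 30.0 px [177. 158.] 
[-3.14139900e+00 -9.53704525e-05  1.54790826e+00] 0.06336260966718743
573 ((0.5636580586433411, -0.27183449268341064), (0.03841588646173477, 0.0113729452714324), 88.86479187011719) 0.10643503215492273
top 54.625 [ 0.5629 -0.2714  0.3513] [ 0.7 -0.   0. ]
376 c [0.8655 0.0753] s [0.0485 0.0378] yaw -0.6 hue None px [220.  77.] 
786 c [0.6548 0.023 ] s [0.0707 0.0702] yaw -68.5 hue 109.0 px [243. 169.] 
735 c [0.641  0.2577] s [0.0615 0.0508] yaw -5.7 hue 114.0 px [134. 173.] 
762 c [0.5435 0.2655] s [0.0504 0.0617] yaw 7.7 hue 12.0 px [128. 218.] 
301 c [ 0.5469 -0.0995] s [0.0389 0.0408] yaw 0.4 hue None px [300. 215.] 
744 c [ 0.49   -0.2329] s [0.0613 0.0501] yaw -1.1 hue 30.0 px [365. 241.] 
795 c [0.4521 0.2758] s [0.0499 0.0612] yaw 5.6 hue 145.0 px [121. 262.]
```

View pics/w12.png

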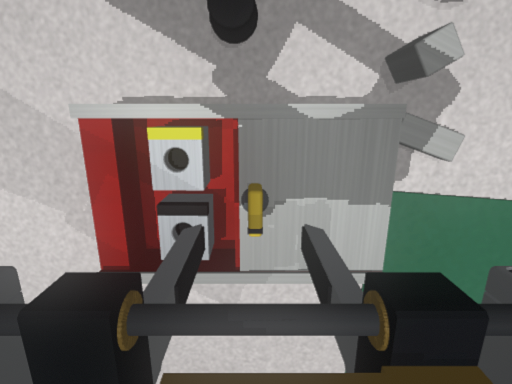

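The two rejected blocks, yellow (177,158) and black (185,232), stand upright in the bay. The wing at (255,210) is centred between the fingers, so I'll grip it.

arm_command(
  deltas=[
    [[0.35,0.03,-0.01,-0.6,0,0,0],[0.35,0,0,-0.9,0,0,0],[0.35,0,0,-0.7,0,0,0],[-1,0,0,-0.24,0,0,0],[-1,0,0,0,0,0,0],[-1,0,0,0,0,0,0],[-1,0,0,0,0,0,0],[-1,0,0,0,0,0,0],[-1,0,0,0,0,0,0],[-1,0,0,0,0,0,0]],
  ],
)

```text
time_s: 55.88
position: [0.5644, -0.2721, 0.2783]
orientation: [3.141, 0.0, 1.548]
ft_force: [-0.0, 0.3, 1.9]
opening: 0.0122
grip_force: 30.0
```

arm_command(
  deltas=[
    [[-1,0,0,0,0,0,0],[-1,0,0,0,0,0,0]],
  ],
)

```text
time_s: 56.12
position: [0.5644, -0.2721, 0.2783]
orientation: [3.141, 0.0, 1.548]
ft_force: [-0.1, 0.3, 1.7]
opening: 0.0118
grip_force: 30.0
```

arm_command(
  deltas=[
    [[-1,-0.3,0.006,0,0,0,0],[-1,-0.6,0.013,0,0,0,0],[-1,-0.7,0.015,0,0,0,0],[-1,-0.7,0.015,0,0,0,0],[-1,-0.7,0.015,0,0,0,0],[-1,-0.7,0.015,0,0,0,0],[-1,-0.5,0.013,0,0,0,0],[-1,-0.3,0.006,0,0,0,0],[-1,-0.2,0.004,0,0,0,0],[-1,0,0,0,0,0,0]],
  ],
)

```text
time_s: 57.38
position: [0.4233, -0.2689, 0.2783]
orientation: [3.14, 0.0, 1.548]
ft_force: [4.1, -0.1, 2.2]
opening: 0.0118
grip_force: 30.0
```

arm_command(
  deltas=[
    [[-1,-0.05,0.001,0,0,0,0],[-1,-0.05,0.001,0,0,0,0],[-1,0,0,0,0,0,0]],
  ],
)

```text
time_s: 57.75
position: [0.4206, -0.2689, 0.2783]
orientation: [3.14, 0.0, 1.548]
ft_force: [5.0, 0.3, 3.5]
opening: 0.0118
grip_force: 30.0
```

arm_command(
  deltas=[
    [[-1,-0.05,0.001,0,0,0,0],[-1,-0.04,0.001,0,0,0,0],[-1,0,0,0,0,0,0]],
  ],
)

```text
time_s: 58.12
position: [0.4185, -0.2688, 0.2783]
orientation: [3.137, 0.0, 1.548]
ft_force: [7.6, 1.4, 2.6]
opening: 0.0116
grip_force: 30.0
```

arm_command(
  deltas=[
    [[-1,0,0,-0.1,0,0,0],[-1,0,0,-0.1,0,0,0],[-1,0,0,-0.07,0,0,0],[-1,0,0,0,0,0,0],[-1,0,0,0,0,0,0]],
  ],
)

```text
time_s: 58.75
position: [0.4186, -0.2688, 0.2715]
orientation: [3.137, 0.001, 1.548]
ft_force: [5.5, 0.9, 8.3]
opening: 0.0117
grip_force: 30.0
```

arm_command(
  deltas=[
    [[-1,0,0,-0.06,0,0,0],[-1,0,0,-0.03,0,0,0],[-1,0,0,0,0,0,0]],
  ],
)

```text
time_s: 59.12
position: [0.4187, -0.2688, 0.2701]
orientation: [3.137, 0.001, 1.548]
ft_force: [4.0, 4.6, 12.8]
opening: 0.0119
grip_force: 30.0
```

arm_command(
  deltas=[
    [[-1,0,0,0,0,0,-0.1],[-1,0,0,0,0,0,-0.16],[-1,0,0,0,0,0,-0.16],[-1,0,0,0,0,0,-0.16],[-1,0,0,0,0,0,-0.16],[-1,0,0,0,0,0,-0.16],[-1,0,0,0,0,0,-0.16],[-1,0,0,0,0,0,-0.16],[-1,0,0,0,0,0,-0.16],[-1,0,0,0,0,0,-0.16]],
  ],
)

```text
time_s: 60.38
position: [0.4186, -0.2683, 0.2701]
orientation: [-3.141, -0.004, 0.003]
ft_force: [3.9, 4.8, 14.1]
opening: 0.0118
grip_force: 30.0
```

arm_command(
  deltas=[
    [[-1,0,0,0,0,0,-0.04],[-1,0,0,0,0,0,0],[-1,0,0,0,0,0,0]],
  ],
)

```text
time_s: 60.75
position: [0.4186, -0.2683, 0.2701]
orientation: [-3.141, -0.004, -0.031]
ft_force: [4.2, 4.9, 15.1]
opening: 0.0116
grip_force: 30.0
```

arm_command(
  deltas=[
    [[-0.3,0,0,0,0,0,0],[-0.2,0,0,0,0,0,0],[-0.2,0,0,0,0,0,0],[-0.2,0,0,0,0,0,0],[-0.2,0,0,0.4,0,0,0],[-0.2,0,0,0.8,0,0,0],[-0.2,0,0,1,0,0,0],[-0.2,0,0,1,0,0,0],[0.2,0,0,0,0,0,0],[0.2,0,0,0,0,0,0]],
  ],
)

```text
time_s: 62.0
position: [0.4174, -0.2687, 0.3622]
orientation: [-3.141, 0.001, -0.032]
ft_force: [0.1, 1.2, -0.4]
opening: 0.054
grip_force: 0.0
```

```bash
python3 -c "
from meas import *
rep('wrist','w13.png'); rep('top','t13.png',.036,.062)
S=load('wrist');C=cloud(S);hsv=cv2.cvtColor(S[0],cv2.COLOR_RGB2HSV);Z=C[...,2]
k=(hsv[...,0]>20)&(hsv[...,0]<35)&(hsv[...,1]>120)&(Z>.085)&(Z<.115); print(k.sum(),cv2.minAreaRect(C[k][:,:2].astype(np.float32)),np.median(Z[k]))
snap('scene')
cv2.imwrite('pics/m13.png',cv2.resize(np.vstack([load('wrist')[0],load('scene')[0]])[:,:,::-1],(400,600)))"
```

```text
wrist 62.05 [ 0.4174 -0.2687  0.3615] [-0.6  0.5  0. ]
1828 c [ 0.5462 -0.1013] s [0.0417 0.0411] yaw -21.1 hue None px [69. 63.] 
top 62.1 [ 0.4173 -0.2686  0.3612] [-0.4  0.   0.6]
377 c [0.865  0.0753] s [0.0485 0.0382] yaw -1.2 hue None px [220.  77.] 
785 c [0.6548 0.0231] s [0.0709 0.0702] yaw -68.5 hue 110.0 px [243. 169.] 
738 c [0.6411 0.2574] s [0.0618 0.0518] yaw -6.2 hue 114.0 px [134. 173.] 
770 c [0.5434 0.2653] s [0.051  0.0612] yaw 8.1 hue 11.0 px [128. 218.] 
301 c [ 0.5468 -0.0994] s [0.0409 0.0393] yaw -2.3 hue None px [300. 215.] 
798 c [0.4521 0.2756] s [0.0501 0.0611] yaw 5.5 hue 145.0 px [121. 262.] 
548 ((0.4231652319431305, -0.2691163420677185), (0.01115518156439066, 0.03937169909477234), 88.37149810791016) 0.10041535131470443
```

View pics/m13.png

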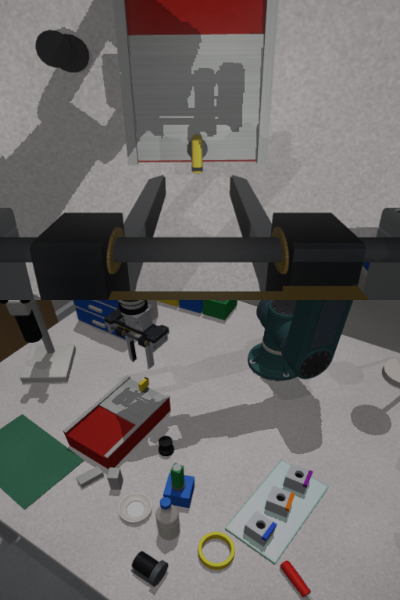

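```bash
python3 -c "
from meas import *
for n in('top','scene'):
    S=load(n);C=cloud(S);hsv=cv2.cvtColor(S[0],cv2.COLOR_RGB2HSV);Z=C[...,2];R_=(C[...,0]>.38)&(C[...,0]<.6)&(C[...,1]<-.2)
    k=R_&(hsv[...,0]>20)&(hsv[...,0]<35)&(hsv[...,1]>120)&(Z>.094)&(Z<.115); print(n,k.sum(),cv2.minAreaRect(C[k][:,:2].astype(np.float32)),np.median(Z[k]))
S=load('wrist');C=cloud(S);hsv=cv2.cvtColor(S[0],cv2.COLOR_RGB2HSV);Z=C[...,2]
k=(hsv[...,0]>20)&(hsv[...,0]<35)&(hsv[...,1]>120)&(Z>.097)&(Z<.115)
print('wrist',np.percentile(C[k],[1,99],axis=0))
for c in (210,230,250,270,290): print(c,[(r,*C[r,c].round(3)) for r in range(40,60,4)]+[(r,*C[r,c].round(3)) for r in range(196,214,2)])
"
```

```text
top 0 ((0.0, 0.0), (0.0, 0.0), 0.0) nan
scene 62 ((0.42388927936553955, -0.2654377520084381), (0.038126394152641296, 0.012357424944639206), 2.1951544284820557) 0.09902182643679647
wrist [[ 0.4044603  -0.275       0.09784043]
 [ 0.44213032 -0.26394392  0.1023012 ]]
210 [(40, np.float64(0.558), np.float64(-0.237), np.float64(0.056)), (44, np.float64(0.555), np.float64(-0.237), np.float64(0.057)), (48, np.float64(0.55), np.float64(-0.237), np.float64(0.062)), (52, np.float64(0.548), np.float64(-0.237), np.float64(0.061)), (56, np.float64(0.544), np.float64(-0.237), np.float64(0.062)), (196, np.float64(0.418), np.float64(-0.228), np.float64(0.063)), (198, np.float64(0.416), np.float64(-0.228), np.float64(0.063)), (200, np.float64(0.414), np.float64(-0.227), np.float64(0.063)), (202, np.float64(0.411), np.float64(-0.227), np.float64(0.063)), (204, np.float64(0.409), np.float64(-0.227), np.float64(0.062)), (206, np.float64(0.406), np.float64(-0.226), np.float64(0.057)), (208, np.float64(0.386), np.float64(-0.217), np.float64(0.002)), (210, np.float64(0.383), np.float64(-0.216), np.float64(
[... 2164 characters left out ...]
at64(-0.289), np.float64(0.062)), (196, np.float64(0.416), np.float64(-0.287), np.float64(0.063)), (198, np.float64(0.414), np.float64(-0.287), np.float64(0.064)), (200, np.float64(0.412), np.float64(-0.287), np.float64(0.063)), (202, np.float64(0.41), np.float64(-0.287), np.float64(0.064)), (204, np.float64(0.408), np.float64(-0.287), np.float64(0.063)), (206, np.float64(0.404), np.float64(-0.287), np.float64(0.057)), (208, np.float64(0.383), np.float64(-0.29), np.float64(0.001)), (210, np.float64(0.381), np.float64(-0.29), np.float64(0.001)), (212, np.float64(0.378), np.float64(-0.29), np.float64(0.0))]
  return _methods._mean(a, axis=axis, dtype=dtype,
  ret = ret.dtype.type(ret / rcount)
```

arm_command(
  deltas=[
    [[0.2,0,0,0,0,0,0.175],[0.2,0,0,0,0,0,0.175],[0.2,0,0,0,0,0,0.175],[0.2,0,0,0,0,0,0.175],[0.2,0,0,0,0,0,0.175],[0.2,0,0,0,0,0,0.175],[0.2,0,0,0,0,0,0.175],[0.2,0,0,0,0,0,0.175],[0.2,0,0,0,0,0,0.175],[0.2,0,0,0,0,0,0]],
  ],
)

```text
time_s: 63.4
position: [0.4175, -0.2688, 0.3618]
orientation: [-3.14, -0.001, 1.541]
ft_force: [-0.1, -0.7, 0.0]
opening: 0.0566
grip_force: 0.0
```

arm_command(
  deltas=[
    [[0.2,0,0,0,0,0,0],[0.2,0,0,0,0,0,0]],
  ],
)

```text
time_s: 63.65
position: [0.4176, -0.2688, 0.3627]
orientation: [-3.141, -0.0, 1.541]
ft_force: [0.3, -0.0, 0.2]
opening: 0.0564
grip_force: 0.0
```

```bash
python3 -c "
from meas import *
S=snap('wrist','w14.png');C=cloud(S);hsv=cv2.cvtColor(S[0],cv2.COLOR_RGB2HSV);Z=C[...,2]
k=(hsv[...,0]>20)&(hsv[...,0]<35)&(hsv[...,1]>120)&(Z>.095)&(Z<.115);print(k.sum(),cv2.minAreaRect(C[k][:,:2].astype(np.float32)),np.median(Z[k]))
print(manip.read_state()['orientation'])
rows=[170,180]
W=np.load('last_wrist.npz')
for r in range(60,200,20):
    g=[(c,round(C[r,c,0],4),round(C[r,c,2],3)) for c in range(225,260,2)]
    m=[x for x in g if x[2]>.0605]; print(r,m[0] if m else None, end=' ')
    m=[(c,round(C[r,c,0],4)) for c in range(380,460) if C[r,c,2]>.0605]; print(m[-1:])
"
```

```text
510 ((0.4228576123714447, -0.26873788237571716), (0.010888897813856602, 0.03823443129658699), 88.74053955078125) 0.10060749981609718
[-3.14146726e+00 -1.45233982e-04  1.54175518e+00]
60 None []
80 None []
100 None []
120 (243, np.float64(0.4097), np.float64(0.064)) [(399, np.float64(0.5535))]
140 (243, np.float64(0.4089), np.float64(0.062)) [(397, np.float64(0.5533))]
160 (245, np.float64(0.4101), np.float64(0.063)) [(394, np.float64(0.5524))]
180 (245, np.float64(0.4094), np.float64(0.062)) [(392, np.float64(0.5529))]
```

```bash
python3 -c "
from rig import manip
print(manip.finish_job())"
```

```text
the job is handed in; nothing more can be done
None
```

I handed the job in at about 64 s of robot time: blue, orange and purple passed and stand on the plate, yellow and black stopped the gauge and are in the bay, the gauge is back in its stand, and the shutter is locked, though it measured about 141–143 mm out against the 138 mm needed, and no verdict came back.

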